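Set the key machine's depth dial four clicks on

ROBOT

A 6-joint arm with a two-finger parallel gripper is mounted at the origin on the work surface. World frame = base frame: x ahead of the robot, y to its left, z up, the work surface at z = 0. Lengths are in mm, angles in degrees, forces in N, time in s.
With the tool pointing down it reaches from about 250 to 775 mm from the base axis. Payload 4 kg.
Tool frame: the origin (TCP) lies at the very end of the fingers, on their centre line; the grasp point (between the pads) lies 19 mm behind it (env.grip_point_offset is the distance from the TCP to the grasp point, in mm); z points along the fingers, x is the direction in which the jaws open and shut, and the axes are right-handed (so a half turn about z gives the same grasp; the last joint's range is limited). The gripper opens to 94 mm and grips with 3 to 60 N. Pads are 16 mm wide; open, the fingers measure 119 mm over their backs; the gripper's body (75 mm by 177 mm) begins 78 mm behind the grasp point.
Start: joints at [62.561, 4.996, 78.535, -0, 96.463, -5.907], TCP at [201.872, 511.637, 165.606] pointing down, gripper open.
Joint ranges: [-177.83, 177.83], [-43.37, 116.18], [15.69, 146.23], [-61.86, 241.86], [9.47, 152.12], [-147.06, 147.06]. Speed limits (degrees/s): [159.86, 159.86, 180, 180, 180, 180].

INTERFACE

Orientations are given as a 3x3 rotation matrix whose columns are the frame's x, y, z axes.
In Python, from cell import readout, vision, env gives the robot as it stands.
- The arm moves only by the tool jog_arm, never from a script. Its argument "series" is a list of rows, each a list of 3 entries, a list of its own where there are three numbers: the shift along the tool's x, y, z in cm, then the turn, a rotation vector about the tool's x, y, z in rad, then the closure, from -1 (fully open) to 1 (shut). In form: [[[x, y, z], [rx, ry, rz], claw], ...]. A call has 1 to 8 rows; each row shifts and turns the commanded pose from where the row before left it, along the tool's axes as they then stand; what a row does not reach is not made up. A row lasts 1/8 s, in which the tool goes at most 62.5 mm and 10.7 degrees, less where a joint would pass 70% of its speed; a pose out of reach is approached as far as the arm can. A call is refused whole if a number of a shift passes 6.25 or a number of a turn 0.188, either way. A call with a gripper value outside its range is refused whole. The fingers move at their own pace and stop on an object; "force" is the grip in N (left out, the last holds). Time passes only in rows, so rows that do not move let the fingers close. It gives the time, the measured TCP pose, the force and the opening at its end, in the units of the state.
- readout.state(): the state, without advancing time (a new reading comes with each control period).
- vision.camera(name): name is "scene" or "top"; returns a dict with "frame" (420x560x3 uint8, red, green, blue), "mtx" (3x3 intrinsics, pixels), "k1" (the pictures are not rectified: a ray, as slopes to the right and down, at radius r is drawn at 1 + k1 r^2 times it, then the intrinsics apply), "rvec" (rotation vector, rad) and "tvec" (3), from world to camera coordinates, as OpenCV has them. Camera axes: x right, y down, z forward; pixel columns grow to the right and rows downward; lengths in mm; the calibration is good to about 2 mm. A picture is of the moment at which its call begins. There is no depth.
- env.job_done(): hands the job in, once; it reports no verdict.
The state is a dict: "clock": time; "qpos": joint angles; "joint_velocities": joint speeds; "joint_torque": joint torques, N m; "tcp_pos": TCP position; "tool_rot": TCP orientation; "ft_force": force on the tool from outside, world axes, zero at the start; "moment": the same for the moment, N m; "finger_gap": opening from 0.0 (shut) to 1.0 (fully open).
Only numpy, scipy, OpenCV 4.12 (cv2) and the standard library are available. Lean on these libraries where they do the work, as an engineer would, in place of code of your own. Each camera call takes 0.05 s, during which the arm holds its last target.

TASK

On the key-cutting machine, push the round dial's upright post with a fingertip to turn the dial clockwise (seen from above) by exactly four clicks, gently, neither turning it backwards nor going past the fourth click. Then press the set button beside the dial all the way down to store the setting, and let it spring back up. Grip and lift nothing, and leave the padlock and the lock cylinder where they stand.

Things in the scene. Friction and masses are not known exactly. Their poses are not given: they have to be found in the camera images.
- dial (a joint): Angle of the click-stop dial in rad: 0 (within 0.05) at the start, a rest position; grows clockwise seen from above. Clicks are 0.5236 (30 degrees) apart, so four are 2.094; stops at -3 and 9 clicks. A spring ball holds each rest position: pushing the post along its circle takes about 4 to 8 N as a click begins, fading to none at half a click, then the dial snaps ahead of the finger into the next rest by itself.
- dial_axis (a point): Centre of the dial's upper face, on its vertical axis, 83 mm above the bench. The dial is an aluminium knurled disc, 90 mm in diameter and 13 mm thick, on a dark fixed collar 112 mm in diameter and 10 mm high with 12 white ticks one click apart, on the machine's flat grey deck (60 mm above the bench).
- dial_post (a point): Centre of the top of the dial's finger post: a black upright cylinder, 14 mm in diameter, rising 30 mm above the disc's face to 113 mm above the bench, 33 mm from the dial axis, fixed to the dial and turning with it. Nothing else stands up from the disc.
- set_button (a joint): Travel of the set button in m: 0 up, 0.006 fully down; a spring returns it. Fully down takes 5 N.
- set_button_top (a point): Centre of the top face of the set button, a plain grey round push button 28 mm in diameter pressed straight down, in a dark round housing 44 mm wide and 12 mm high on the deck; the cap stands 10 mm above the housing and sinks 6 mm. It lies about 117 mm from the dial's axis.
- machine: The key-cutting machine, fixed. Origin on the bench under the dial's axis. Its grey base spans x -100 to 120 mm and y -170 to 350 mm in its own frame and is 60 mm high. The motor (black, up to 175 mm high) and the vise stand on the deck at its y above 160 mm; the set button lies at x 20, y -115 mm.
- padlock: Loose brass padlock standing on the deck between the dial and the vise, 50 x 26 x 75 mm, origin under its centre. To be left alone.
- lock_cylinder: Loose brass lock cylinder standing upright on the machine's deck beyond the dial, 30 mm in diameter, 40 mm high, origin under its centre. To be left alone.

How it is judged (in metres and radians):
On the way, in this order (a step that is already met when the one before it is completed fails the run):
1. the dial rests at the fourth click (value of joint dial between 1.944 and 2.244 rad and velocity of joint dial between -0.2 and 0.2 rad/s), for 0.3 s.
2. the set button is pressed down (value of joint set_button above 0.0045 m), for 0.05 s.
At the end, for the whole second after the job is handed in: The dial rests four clicks clockwise of its start (2.094 rad, within 0.15), the set button has been pressed (more than 4.5 mm) after that and is up again (within 1.5 mm), and the bystanders are within 30 mm of where they stood (all of step 1 and value of joint set_button below 0.0015 m and linear speed of each of padlock, lock_cylinder below 0.02 m/s and distance of each of padlock, lock_cylinder from where it was at the start of the episode below 0.03 m); the robot touches nothing.
It fails at once if the dial is turned past the fourth click (more than 0.6 click beyond) (value of joint dial above 2.41 rad).
It fails at once if the dial is turned backwards (more than 0.6 click) (value of joint dial below -0.31 rad).
It fails at once if the button is pressed (3 mm) before the dial stands at the fourth click (value of joint set_button above 0.003 m and value of joint dial below 1.83 rad).
It fails at once if the dial is pushed or squeezed with more than 30 N (contact force between any of the arm, the fingers and dial above 30 N).
It fails at once if a bystander is moved more than 30 mm or lifted (distance of any of padlock, lock_cylinder from where it was at the start of the episode above 0.03 m).
It also fails if it takes over 64 s, if anything falls off the work surface, if the arm or the gripper's body presses on something with over 40 N, if the wrist force passes 120 N, or if a joint passes its speed limit or range.

## Working session

There is one attempt and no reset: what is moved stays moved. The work goes in short steps, Python scripts to look and compute and a tool call to move; the robot and the scene stay as the last step left them, time stands still between calls to the robot, and variables do not carry over. Pictures are saved under pics/ and viewed, and the job is handed in when it is done.

Besides the shell and the picture viewer there is one more tool, called after "Call:" in YAML: its name, and indented under it one key for each argument. jog_arm: Moves the arm, as the interface text tells. Its arguments: {"type":"object","properties":{"series":{"type":"array","items":{"type":"array"}},"force":{"type":"number"}},"required":["series"]}

```bash
mkdir -p pics; ls
python3 - <<'E'
from cell import readout, vision, env
import cv2
s=readout.state(); print({k:s[k] for k in('clock','tcp_pos','tool_rot','ft_force','finger_gap')})
for n in('scene','top'):
    c=vision.camera(n); cv2.imwrite(f'pics/{n}0.png',c['frame'][:,:,::-1]); print(n,c['mtx'],c['k1'],c['rvec'],c['tvec'])
E
```

```text
pics
{'clock': 0.0, 'tcp_pos': array([201.57347082, 511.06475384, 164.42631267]), 'tool_rot': array([[ 3.66984319e-01,  9.30226615e-01, -9.76896923e-04],
       [ 9.30224673e-01, -3.66985561e-01, -1.91222959e-03],
       [-2.13731393e-03, -2.06975346e-04, -9.99997695e-01]]), 'ft_force': array([ 0.1629761 , -0.43195358, -0.48392453]), 'finger_gap': 0.9975194962570234}
scene [[380.80798278   0.         273.26390773]
 [  0.         380.80798278 207.52809825]
 [  0.           0.           1.        ]] -0.09888304835884439 [ 0.93838932  2.73326894 -0.72398096] [ 463.69609495 -296.25742099  921.45777141]
top [[528.81003387   0.         283.56836609]
 [  0.         528.81003387 207.27893634]
 [  0.           0.           1.        ]] -0.14726648480886895 [ 2.19149784 -2.17935571  0.07661052] [  7.39047415 609.16910254 958.66028802]
```

View pics/scene0.png

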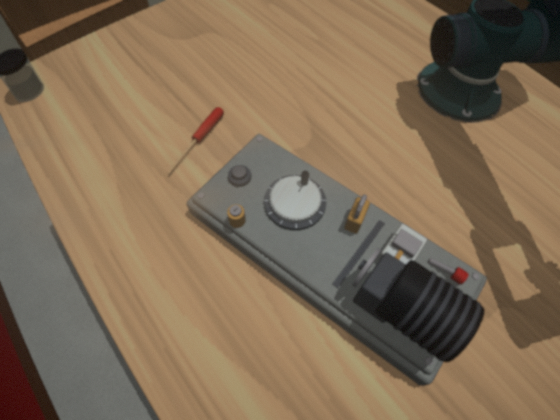

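View pics/top0.png

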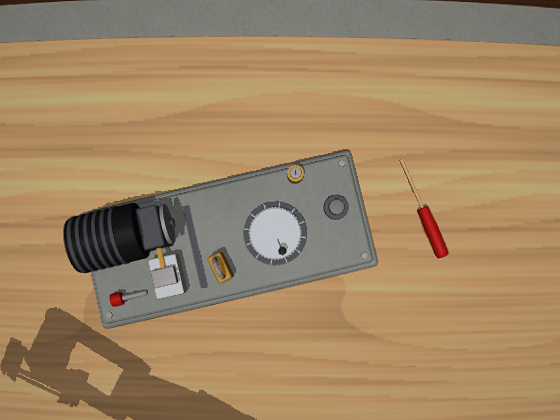

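The top view shows the dial centred near (276,233), the post near (282,250), the button at (336,207), the padlock at (220,267) and the cylinder at (296,173). The scene view shows the dial at (296,200), the post top at about (305,175) and the button at (239,173). Next I measure these.

```bash
cat > h.py <<'E'
import numpy as np, cv2
from cell import readout, vision, env
def ray(c,uv):
    K=c['mtx'];d=np.array([[c['k1'],0,0,0]],float)
    p=cv2.undistortPoints(np.array([[uv]],float),K,d)[0,0]
    R=cv2.Rodrigues(np.array(c['rvec'],float))[0];t=np.array(c['tvec'],float).ravel()
    return -R.T@t, R.T@np.array([p[0],p[1],1])
def onz(c,uv,z):
    o,d=ray(c,uv); return o+d*(z-o[2])/d[2]
def proj(c,P):
    return cv2.projectPoints(np.array([P],float),np.array(c['rvec'],float),np.array(c['tvec'],float),c['mtx'],np.array([c['k1'],0,0,0]))[0][0,0]
def two(c1,u1,c2,u2):
    A=np.zeros((3,3));b=np.zeros(3);
    for c,u in((c1,u1),(c2,u2)):
        o,d=ray(c,u);d/=np.linalg.norm(d);M=np.eye(3)-np.outer(d,d);A+=M;b+=M@o
    return np.linalg.solve(A,b)
E
python3 - <<'E'
from h import *
c={n:vision.camera(n) for n in('top','scene')}
for n,(x,y,w,h,th) in {'top':(240,195,75,75,165),'scene':(262,165,70,65,150)}.items():
    g=cv2.cvtColor(c[n]['frame'],cv2.COLOR_RGB2GRAY)
    m=np.zeros_like(g);m[y:y+h,x:x+w]=(g[y:y+h,x:x+w]>th)
    m=cv2.morphologyEx(m,cv2.MORPH_OPEN,np.ones((5,5)))
    k=max(cv2.findContours(m,0,2)[0],key=cv2.contourArea)
    hull=cv2.convexHull(k)
    P=np.array([onz(c[n],p[0],83)[:2] for p in hull],np.float32)
    print(n,cv2.minEnclosingCircle(P),cv2.fitEllipse(P))
    f=c[n]['frame'][y-40:y+h+20,x-70:x+w+70][:,:,::-1]
    cv2.imwrite(f'pics/{n}_crop.png',cv2.resize(f,None,fx=3.5,fy=3.5,interpolation=cv2.INTER_CUBIC)); print(f.shape,g[y+h//2,x:x+w:6])
E
```

```text
top ((560.5980224609375, 26.129919052124023), 44.31786346435547) ((560.0159301757812, 25.944721221923828), (86.13707733154297, 87.00479125976562), 28.454374313354492)
(135, 215, 3) [134  85 193 193 193 191 192 193 194 193 155  70 133]
scene ((558.8572998046875, 27.288312911987305), 42.93417739868164) ((559.1906127929688, 27.518840789794922), (84.44589233398438, 85.68487548828125), 10.029947280883789)
(125, 210, 3) [112  89 165 168 168 170 171 169 170 172  93 117]
```

```bash
file pics/*crop*
```

```text
bash: file: command not found
```

View pics/top_crop.png

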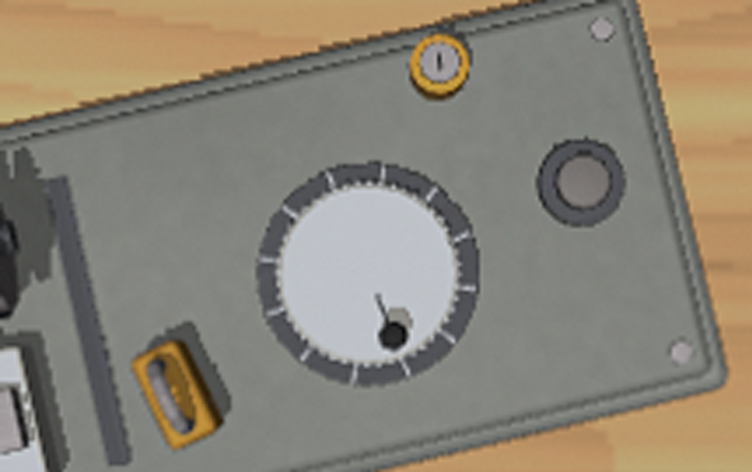

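View pics/scene_crop.png

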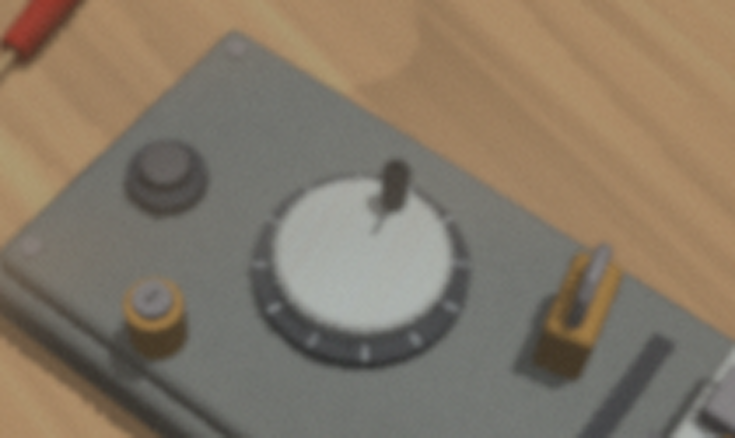

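The top crop shows the post top at about px (282.3,250.7), the button at (336.6,206.7), the padlock to the lower left and the cylinder to the upper right. The scene crop shows the post top at about (305.7,173) and the button top at (240,170).

Run:
```python
from h import *
c={n:vision.camera(n) for n in('top','scene')}
t,s=c['top'],c['scene']
pt,ps=onz(t,(282.3,250.7),113),onz(s,(305.7,173.),113)
bt,bs=onz(t,(336.6,206.7),82),onz(s,(240,169.9),82)
print('post',pt,ps,two(t,(282.3,250.7),s,(305.7,173.)));print('but',bt,bs,two(t,(336.6,206.7),s,(240,169.9)))
ax=np.array([559.8,26.7])
for p in(pt,ps,bt,bs): d=p[:2]-ax;print(np.hypot(*d),np.degrees(np.arctan2(d[1],d[0])))
pad=onz(t,(170+178/3.5,155+395/3.5),130);cy=onz(t,(170+439/3.5,155+63/3.5),100);print('pad',pad,'cyl',cy)
# button housing/deck corners
for uv in((603,28),(681,352)): print(onz(t,(170+uv[0]/3.5,155+uv[1]/3.5),60))
```

```text
post [529.88053696  12.4454823  113.        ] [527.11566533  15.014046   113.        ] [528.55421658  13.78270096 113.19947384]
but [606.37323553 -81.59346483  82.        ] [602.35075622 -79.87398663  82.        ] [604.58435448 -80.07323626  83.99780201]
33.141598389438656 -154.52548784975008
34.71062163150807 -160.32600261503333
117.88359000676806 -66.7291492558526
114.75443991953088 -68.23513838814303
pad [501.23958766 113.07589664 130.        ] cyl [662.576201    -9.25895685 100.        ]
[686.70991387 -94.25900242  60.        ]
[ 521.15996148 -133.68410731   60.        ]
```

Call:
jog_arm:
  series:
    - [[0,0,-3.5],[0,0,0],1]
    - [[0,0,-3.5],[0,0,0],1]
    - [[-2.2,3.1,0],[0,0,0],1]
    - [[-2.2,3.1,0],[0,0,0],1]
    - [[-2.2,3.1,0],[0,0,0],1]
    - [[-2.2,3.1,0],[0,0,0],1]
    - [[-2.2,3.1,0],[0,0,0],1]
    - [[-2.2,3.1,0],[0,0,0],1]
  force: 10

```text
clock: 1.3
tcp_pos: [326.9, 319.5, 235.6]
tool_rot: [[0.367, 0.93, 0.0], [0.93, -0.367, 0.0], [0.0, 0.0, -1.0]]
ft_force: [0.1, 0.4, -0.3]
finger_gap: 0.189
```

Call:
jog_arm:
  series:
    - [[-2.2,3.1,0],[0,0,0],1]
    - [[-2.2,3.1,0],[0,0,0],1]
    - [[-2.2,3.1,0],[0,0,0],1]
    - [[-2.2,3.1,0],[0,0,0],1]
    - [[-2.2,3.1,0],[0,0,0],1]
    - [[-2.2,3.1,0],[0,0,0],1]
    - [[-2.2,3.1,0],[0,0,0],1]
    - [[-2.2,3.1,0],[0,0,0],1]

```text
clock: 2.3
tcp_pos: [493.1, 64.7, 235.6]
tool_rot: [[0.367, 0.93, 0.0], [0.93, -0.367, 0.0], [0.0, 0.0, -1.0]]
ft_force: [-0.4, 0.1, 0.6]
finger_gap: 0.003
```

Call:
jog_arm:
  series:
    - [[0,0,0],[0,0,-0.154],1]
    - [[0,0,0],[0,0,-0.154],1]
    - [[0,0,0],[0,0,-0.154],1]
    - [[0,0,0],[0,0,-0.154],1]
    - [[0,0,0],[0,0,-0.154],1]
    - [[0,0,0],[0,0,0],1]

```text
clock: 3.05
tcp_pos: [492.5, 65.9, 235.5]
tool_rot: [[-0.382, 0.924, -0.0], [0.924, 0.382, 0.0], [0.0, -0.0, -1.0]]
ft_force: [1.0, -0.3, -1.2]
finger_gap: 0.001
```

```bash
cat > st.py <<'E'
from h import *
s=readout.state();R=s['tool_rot'];p=s['tcp_pos']
print(s['clock'],p.round(1),'xang',np.degrees(np.arctan2(R[1,0],R[0,0])).round(1),'F',s['ft_force'].round(1),'gap',round(s['finger_gap'],3))
def to(P): print('tool-frame move cm',(R.T@(np.array(P)-p)/10).round(2))
E
python3 - <<'E'
from st import *
to([539.1,-11.7,90])
c=vision.camera('top');cv2.imwrite('pics/t1.png',c['frame'][:,:,::-1])
E
```

```text
3.05 [492.5  65.9 235.5] xang 112.5 F [ 1.  -0.3 -1.2] gap 0.001
tool-frame move cm [-8.95  1.34 14.55]
```

View pics/t1.png

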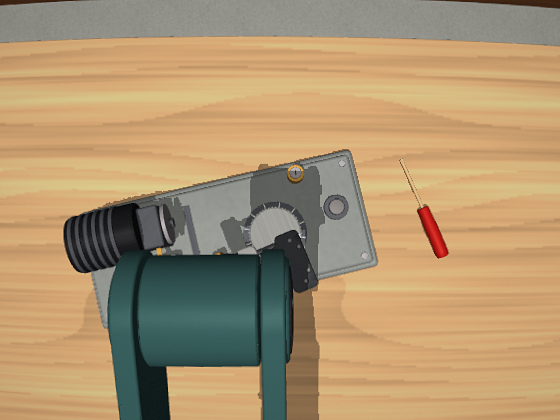

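The top view shows the arm and gripper covering the lower-left part of the dial, with the cylinder and button clear of it. I move behind the post at height, then look from the scene camera.

Call:
jog_arm:
  series:
    - [[-3,0.45,0],[0,0,0],1]
    - [[-3,0.45,0],[0,0,0],1]
    - [[-2.95,0.45,0],[0,0,0],1]
    - [[0,0,4],[0,0,0],1]
    - [[0,0,4],[0,0,0],1]
    - [[0,0,2],[0,0,0],1]
    - [[0,0,0],[0,0,0],1]

```text
clock: 3.98
tcp_pos: [537.9, -11.4, 133.3]
tool_rot: [[-0.382, 0.924, -0.005], [0.924, 0.382, 0.001], [0.002, -0.004, -1.0]]
ft_force: [-0.6, -0.3, 0.0]
finger_gap: 0.007
```

Run:
```python
from st import *
to([539.1,-11.7,90])
for n in('scene','top'):
  c=vision.camera(n);u=proj(c,p);print(n,u);x,y=int(u[0]),int(u[1])
  f=c['frame'][max(0,y-80):y+80,x-100:x+100,::-1];cv2.imwrite(f'pics/{n}2.png',cv2.resize(f,None,fx=3,fy=3,interpolation=cv2.INTER_CUBIC))
```

```text
3.975 [537.9 -11.4 133.3] xang 112.5 F [-0.6 -0.3  0. ] gap 0.007
tool-frame move cm [-0.08  0.12  4.33]
scene [291.68905563 159.30100472]
top [296.90985547 246.03652803]
```

View pics/scene2.png

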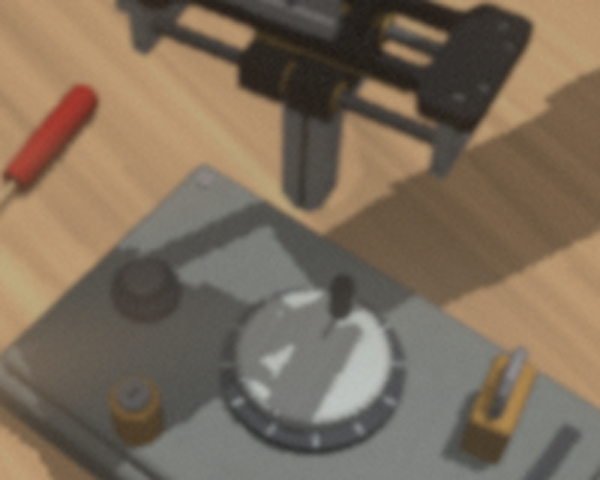

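View pics/top2.png

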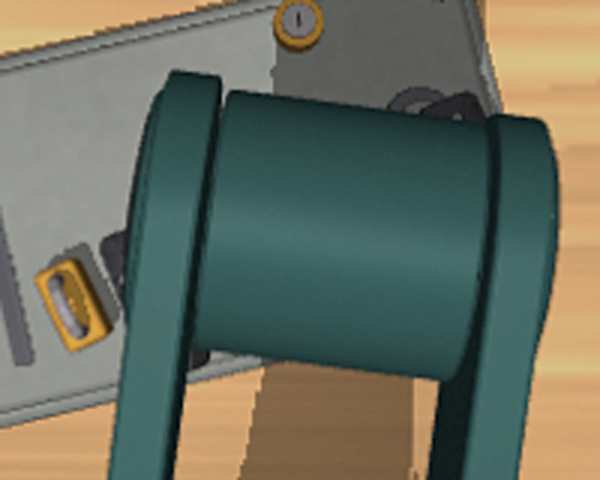

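The scene view shows the closed fingertip at about (302,205) in the crop, over the near side of the dial and behind the post at (342,285). The path down is clear, so I descend.

Call:
jog_arm:
  series:
    - [[-0.1,0.1,1.5],[0,0,0],1]
    - [[0,0,1.5],[0,0,0],1]
    - [[0,0,1.3],[0,0,0],1]
    - [[0,0,0],[0,0,0],1]

```text
clock: 4.58
tcp_pos: [539.4, -12.0, 90.5]
tool_rot: [[-0.384, 0.923, -0.004], [0.923, 0.384, 0.001], [0.002, -0.003, -1.0]]
ft_force: [-0.5, 0.2, -1.0]
finger_gap: 0.003
```

```bash
cat > look.py <<'E'
import sys
from st import *
to([539.1,-11.7,90])
c=vision.camera('scene');f=c['frame'][120:250,210:390,::-1];cv2.imwrite(f'pics/{sys.argv[1]}.png',cv2.resize(f,None,fx=4,fy=4,interpolation=cv2.INTER_CUBIC))
E
python3 look.py s3
```

```text
4.575 [539.4 -12.   90.5] xang 112.6 F [-0.5  0.2 -1. ] gap 0.003
tool-frame move cm [ 0.03 -0.01  0.05]
```

View pics/s3.png

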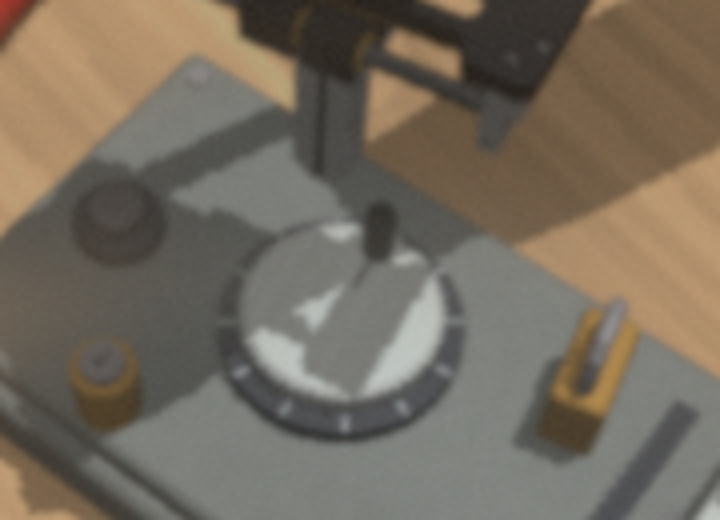

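Run:
```python
from st import *
c=vision.camera('scene')
for P in ([*p],[528.5,13.7,113],[528.5,13.7,83],[559.8,26.7,83],[539.4,-12,83]):
  print(P,(proj(c,P)-[210,120])*4)
o=onz(c,(210+322/4,120+178/4),90);print(o, onz(c,(210+378/4,120+256/4),83))
```

```text
4.625 [540.1 -12.1  91.6] xang 112.6 F [ 0.5 -0.3  0.6] gap 0.006
[np.float64(540.100791217647), np.float64(-12.05584391887468), np.float64(91.59356354426367)] [318.51092427 214.72405021]
[528.5, 13.7, 113] [378.40283307 211.64456093]
[528.5, 13.7, 83] [373.9315081  249.76611265]
[559.8, 26.7, 83] [338.6123086  305.77318939]
[539.4, -12, 83] [319.15632593 224.80394243]
[525.23613553 -27.73158401  90.        ] [529.21663076  17.38564514  83.        ]
```

Run:
```python
from st import *
c=vision.camera('scene')
for z in (90,110,115,120,125,130): print(z,((proj(c,[p[0],p[1],z])-[210,120])*4).round())
f=c['frame'][110:200,240:340,::-1].astype(float)*1.6
cv2.imwrite('pics/s4.png',cv2.resize(np.clip(f,0,255).astype('uint8'),None,fx=6,fy=6,interpolation=cv2.INTER_NEAREST))
```

```text
4.675 [540.7 -12.1  92.4] xang 112.6 F [0.3 0.2 0.5] gap 0.004
90 [317. 217.]
110 [319. 191.]
115 [319. 185.]
120 [320. 178.]
125 [320. 171.]
130 [320. 164.]
```

View pics/s4.png

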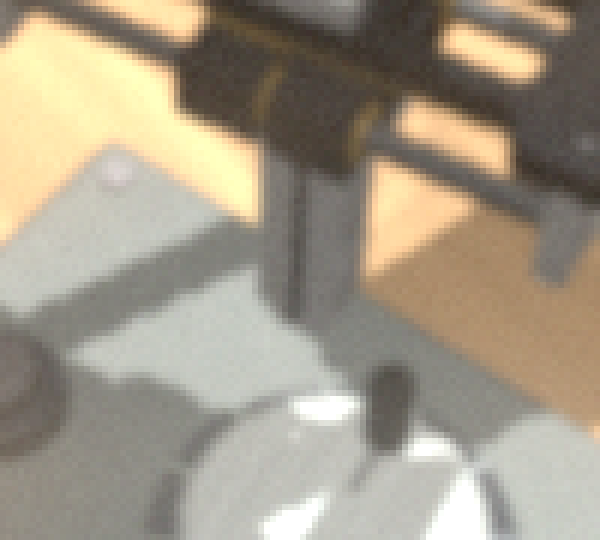

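Run:
```python
from st import *
for n in('scene','top'):
  c=vision.camera(n);print(n,ray(c,(280,210)))
c=vision.camera('scene')
X,Y=R[:,0],R[:,1]
def q(P): return ((proj(c,P)-[240,110])*6).round()
for z in(0,30):
  print('dz',z)
  for a,b,h in((0,0,0),(12.5,8,0),(-12.5,8,0),(0,37.5,97),(88,37.5,97),(-88,37.5,97),(88,-37.5,97)): print(a,b,h,q(p+a*X+b*Y+[0,0,h+z]))
for dx,dy in((-15,-16),): 
  for a,b,h in((0,0,0),(12.5,8,0),(-12.5,8,0),(0,37.5,97),(88,37.5,97)): print(a,b,h,q(p+a*X+b*Y+[dx,dy,h]))
c2=vision.camera('scene');f=c2['frame'][40:220,200:400,::-1];cv2.imwrite('pics/s5.png',cv2.resize(f,None,fx=4,fy=3.3,interpolation=cv2.INTER_CUBIC))
f=cv2.imread('pics/t1.png')[180:330,220:380];cv2.imwrite('pics/t1b.png',cv2.resize(f,None,fx=4,fy=4))
```

```text
4.725 [541.  -12.2  92.9] xang 112.6 F [-0.9  0.5  0.1] gap 0.001
scene (array([801.49020062, 279.88776444, 656.61499379]), array([-0.31093821, -0.37673981, -0.87277695]))
top (array([540.19760471,  10.29153797, 999.12551491]), array([ 0.06514959,  0.00721251, -0.99788553]))
dz 0
0 0 0 [295. 381.]
12.5 8 0 [320. 417.]
-12.5 8 0 [246. 383.]
0 37.5 97 [238. 269.]
88 37.5 97 [550. 410.]
-88 37.5 97 [-52. 140.]
88 -37.5 97 [672. 203.]
dz 30
0 0 0 [299. 321.]
12.5 8 0 [324. 359.]
-12.5 8 0 [247. 324.]
0 37.5 97 [239. 194.]
88 37.5 97 [567. 339.]
-88 37.5 97 [-63.  62.]
88 -37.5 97 [692. 127.]
0 0 0 [301. 322.]
12.5 8 0 [325. 357.]
-12.5 8 0 [252. 324.]
0 37.5 97 [245. 202.]
88 37.5 97 [552. 338.]
```

View pics/s5.png

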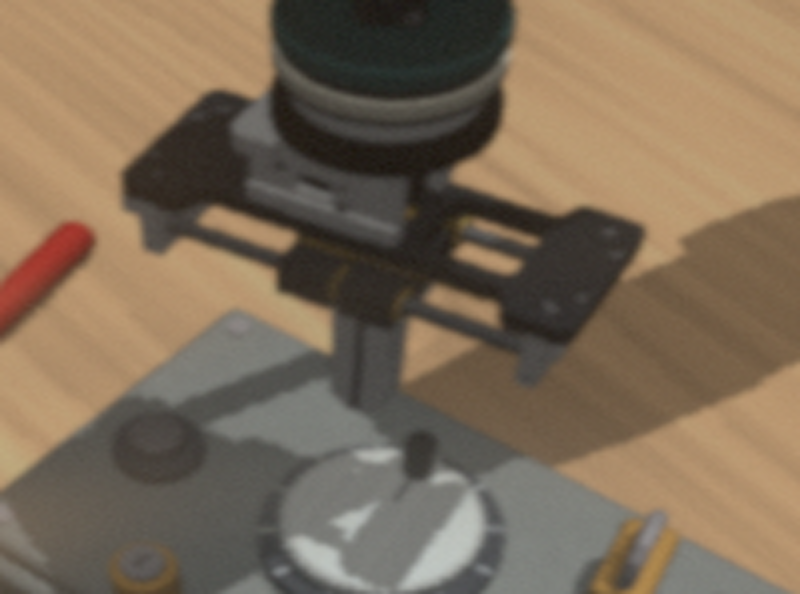

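View pics/t1b.png

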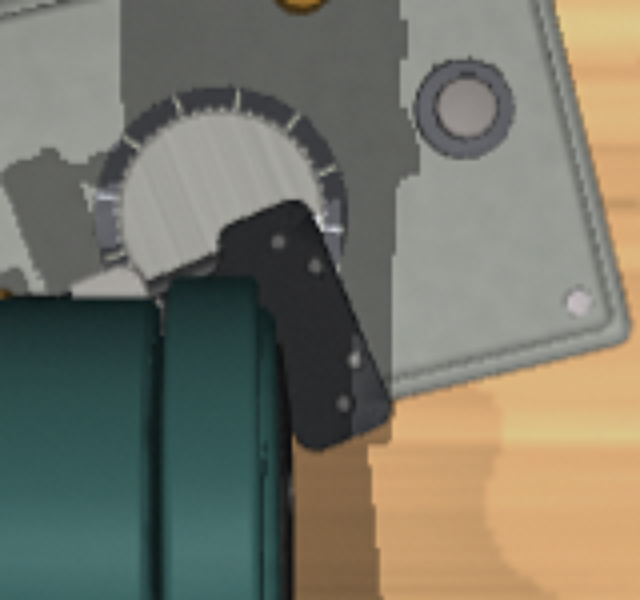

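Run:
```python
from h import *
c=vision.camera('top')
for z in(320,340,360): 
  P=[onz(c,(220+u/4,180+v/4),z) for u,v in((307,197),(391,408),(349,303))];print(z,P[2],np.linalg.norm(P[0]-P[1]))
for i in range(3): s=readout.state();print(s['clock'],s['tcp_pos'],s['qpos'])
```

```text
320 [525.9900272  -20.05749232 320.        ] 72.66527417290422
340 [526.4084352  -19.16372439 340.        ] 70.52530821439608
360 [526.8268432  -18.26995646 360.        ] 68.38534225588799
4.975 [541.04196491 -12.18291984  93.15161554] [-7.29613322e+00  5.27928909e+00  8.64814190e+01  3.93275449e-03
  8.81768535e+01 -1.19883420e+02]
4.975 [541.04196491 -12.18291984  93.15161554] [-7.29613322e+00  5.27928909e+00  8.64814190e+01  3.93275449e-03
  8.81768535e+01 -1.19883420e+02]
4.975 [541.04196491 -12.18291984  93.15161554] [-7.29613322e+00  5.27928909e+00  8.64814190e+01  3.93275449e-03
  8.81768535e+01 -1.19883420e+02]
```

Call:
jog_arm:
  series:
    - [[0,0,0],[0,0,0],1]

```text
clock: 5.1
tcp_pos: [540.9, -12.2, 92.9]
tool_rot: [[-0.384, 0.923, 0.001], [0.923, 0.384, 0.0], [-0.0, 0.001, -1.0]]
ft_force: [-0.1, 0.3, 0.1]
finger_gap: 0.004
```

Call:
jog_arm:
  series:
    - [[0,0,0],[0,0,0],1]

```text
clock: 5.22
tcp_pos: [540.7, -12.2, 92.7]
tool_rot: [[-0.384, 0.923, 0.0], [0.923, 0.384, 0.0], [-0.0, 0.0, -1.0]]
ft_force: [0.4, -0.1, 0.2]
finger_gap: 0.007
```

Run:
```python
from st import *
print(env.grip_point_offset); to([530,-85,100])
```

```text
5.225 [540.7 -12.2  92.7] xang 112.6 F [ 0.4 -0.1  0.2] gap 0.007
18.8
tool-frame move cm [-6.31 -3.79 -0.73]
```

Call:
jog_arm:
  series:
    - [[0,0,-1.2],[0,0,0],1]
    - [[-2.1,-1.25,0],[0,0,0],1]
    - [[-2.1,-1.25,0],[0,0,0],1]
    - [[-2.1,-1.25,0],[0,0,0],1]
    - [[0,0,0],[0,0,0],1]
    - [[0,0,0],[0,0,0],1]
    - [[0,0,0],[0,0,0],1]

```text
clock: 6.1
tcp_pos: [530.5, -83.8, 104.8]
tool_rot: [[-0.385, 0.923, 0.0], [0.923, 0.385, 0.0], [0.0, 0.0, -1.0]]
ft_force: [-0.2, 0.9, -0.3]
finger_gap: 0.005
```

Run:
```python
from st import *
c=vision.camera('scene');print([proj(c,[*p[:2],z]).round() for z in(p[2],p[2]+30)])
f=c['frame'][40:240,160:360,::-1];cv2.imwrite('pics/s6.png',cv2.resize(f,None,fx=3,fy=3,interpolation=cv2.INTER_CUBIC))
c=vision.camera('top');print([proj(c,[*p[:2],z]).round() for z in(p[2],p[2]+30)])
cv2.imwrite('pics/t6.png',c['frame'][:,:,::-1])
```

```text
6.1 [530.5 -83.8 104.8] xang 112.7 F [-0.2  0.9 -0.3] gap 0.005
[array([269., 142.]), array([269., 131.])]
[array([339., 251.]), array([341., 251.])]
```

View pics/s6.png

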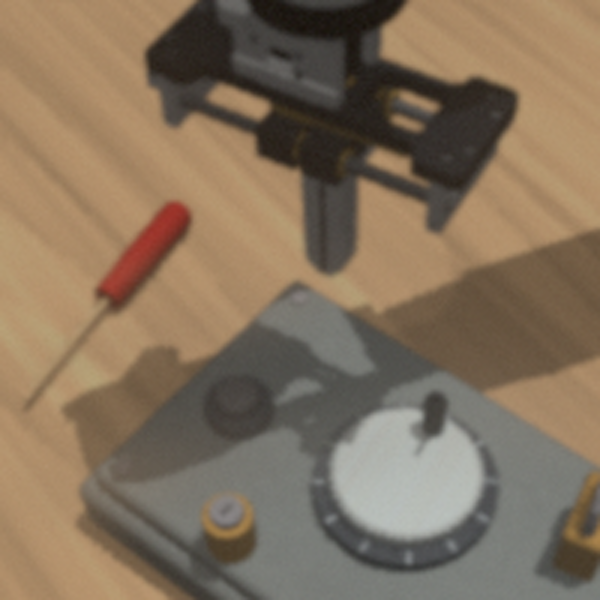

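View pics/t6.png

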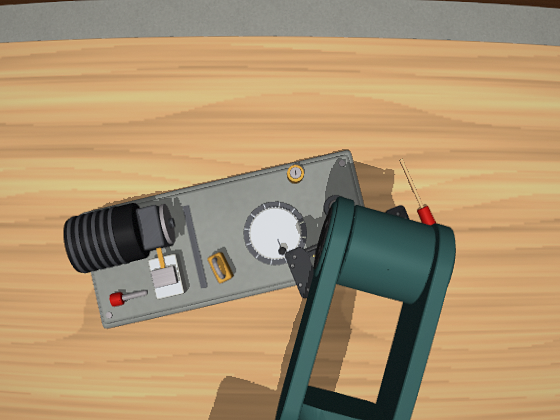

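The scene view puts the fingertip at crop (330,270), or px (270,130). The state's TCP projects to (269,142), so the tip looks about 30 mm higher than the state says. A guarded touch on the deck (60 mm) will settle it.

Call:
jog_arm:
  series:
    - [[0,0,0.4],[0,0,0],1]
    - [[0,0,0.4],[0,0,0],1]
    - [[0,0,0.3],[0,0,0],1]
    - [[0,0,0.3],[0,0,0],1]
    - [[0,0,0],[0,0,0],1]
    - [[0,0,0],[0,0,0],1]

```text
clock: 6.95
tcp_pos: [530.3, -84.8, 90.7]
tool_rot: [[-0.384, 0.923, 0.0], [0.923, 0.384, 0.0], [-0.0, 0.0, -1.0]]
ft_force: [-0.0, -0.2, 0.5]
finger_gap: 0.004
```

Call:
jog_arm:
  series:
    - [[0,0,0.2],[0,0,0],1]
    - [[0,0,0.2],[0,0,0],1]
    - [[0,0,0],[0,0,0],1]

```text
clock: 7.32
tcp_pos: [530.1, -84.6, 86.3]
tool_rot: [[-0.384, 0.923, -0.0], [0.923, 0.384, 0.0], [0.0, -0.0, -1.0]]
ft_force: [-0.9, -0.4, -0.3]
finger_gap: 0.006
```

Call:
jog_arm:
  series:
    - [[0,0,0.2],[0,0,0],1]
    - [[0,0,0.2],[0,0,0],1]
    - [[0,0,0],[0,0,0],1]

```text
clock: 7.7
tcp_pos: [530.1, -84.7, 82.3]
tool_rot: [[-0.384, 0.923, -0.0], [0.923, 0.384, 0.0], [0.0, -0.0, -1.0]]
ft_force: [-0.3, 0.7, 0.0]
finger_gap: 0.005
```

Run:
```python
from st import *
c=vision.camera('scene');print(((np.array([proj(c,[*p[:2],z]) for z in(60,p[2],p[2]+30)])-[210,90])*6).round())
f=c['frame'][90:190,210:330,::-1];cv2.imwrite('pics/s7.png',cv2.resize(f,None,fx=6,fy=6,interpolation=cv2.INTER_CUBIC))
```

```text
7.7 [530.1 -84.7  82.3] xang 112.6 F [-0.3  0.7  0. ] gap 0.005
[[358. 397.]
 [357. 354.]
 [356. 293.]]
```

View pics/s7.png

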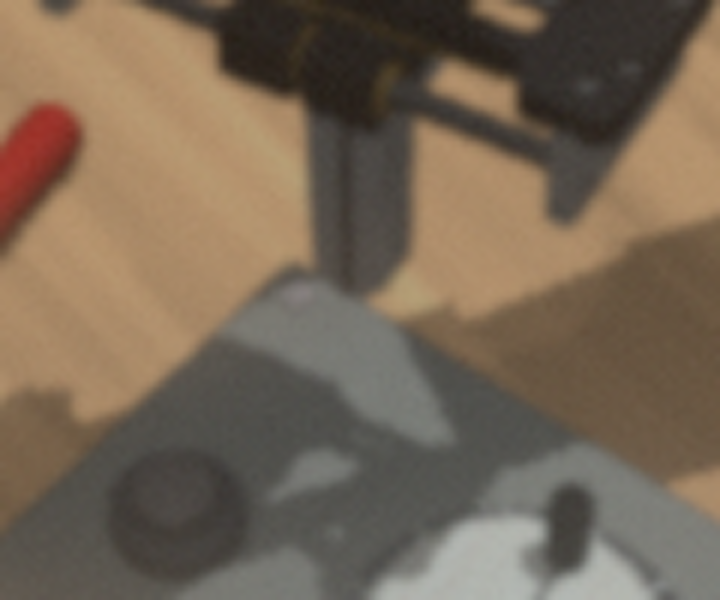

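The tip is at crop (350,295) and the deck point below it at (358,397), so the tip is still well above the deck. I keep going down.

Call:
jog_arm:
  series:
    - [[0,0,0.2],[0,0,0],1]
    - [[0,0,0.2],[0,0,0],1]
    - [[0,0,0.2],[0,0,0],1]
    - [[0,0,0.2],[0,0,0],1]
    - [[0,0,0.2],[0,0,0],1]
    - [[0,0,0.2],[0,0,0],1]
    - [[0,0,0.2],[0,0,0],1]
    - [[0,0,0],[0,0,0],1]

```text
clock: 8.75
tcp_pos: [530.1, -84.7, 68.3]
tool_rot: [[-0.384, 0.923, -0.0], [0.923, 0.384, 0.0], [0.0, -0.0, -1.0]]
ft_force: [-0.7, -0.0, 0.7]
finger_gap: 0.004
```

Call:
jog_arm:
  series:
    - [[0,0,0.15],[0,0,0],1]
    - [[0,0,0.15],[0,0,0],1]
    - [[0,0,0.15],[0,0,0],1]
    - [[0,0,0],[0,0,0],1]

```text
clock: 9.25
tcp_pos: [530.1, -84.7, 63.9]
tool_rot: [[-0.384, 0.923, -0.0], [0.923, 0.384, 0.0], [0.0, -0.0, -1.0]]
ft_force: [-0.6, -1.6, -0.3]
finger_gap: 0.003
```

Call:
jog_arm:
  series:
    - [[0,0,0.15],[0,0,0],1]
    - [[0,0,0.15],[0,0,0],1]
    - [[0,0,0.1],[0,0,0],1]
    - [[0,0,0],[0,0,0],1]

```text
clock: 9.75
tcp_pos: [530.2, -84.7, 59.9]
tool_rot: [[-0.384, 0.923, -0.0], [0.923, 0.384, 0.0], [0.0, -0.0, -1.0]]
ft_force: [-1.2, -0.7, -1.2]
finger_gap: 0.005
```

```bash
cat > l7.py <<'E'
import sys
from st import *
c=vision.camera('scene');print(((np.array([proj(c,[*p[:2],z]) for z in(60,p[2],p[2]+30)])-[210,90])*6).round())
f=c['frame'][90:190,210:330,::-1];cv2.imwrite(f'pics/{sys.argv[1]}.png',cv2.resize(f,None,fx=6,fy=6,interpolation=cv2.INTER_CUBIC))
E
python3 l7.py s8
```

```text
9.75 [530.2 -84.7  59.9] xang 112.6 F [-1.2 -0.7 -1.2] gap 0.005
[[358. 397.]
 [358. 397.]
 [356. 339.]]
```

View pics/s8.png

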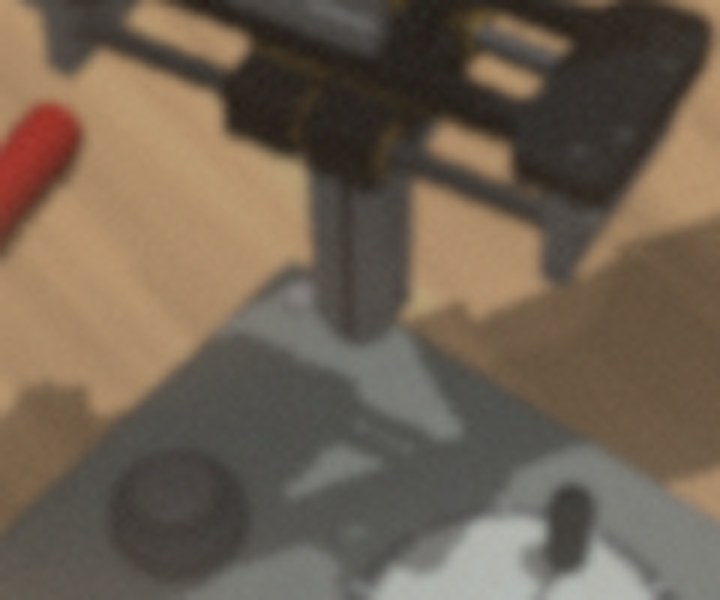

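Still no contact, and the tip at (352,340) matches being 30 mm above the reading. I continue the guarded descent.

Call:
jog_arm:
  series:
    - [[0,0,0.2],[0,0,0],1]
    - [[0,0,0.2],[0,0,0],1]
    - [[0,0,0.2],[0,0,0],1]
    - [[0,0,0.2],[0,0,0],1]
    - [[0,0,0.2],[0,0,0],1]
    - [[0,0,0.2],[0,0,0],1]
    - [[0,0,0.2],[0,0,0],1]
    - [[0,0,0],[0,0,0],1]

```text
clock: 10.8
tcp_pos: [530.1, -84.7, 45.8]
tool_rot: [[-0.384, 0.923, -0.0], [0.923, 0.384, 0.0], [0.0, -0.0, -1.0]]
ft_force: [-0.0, -0.5, -0.2]
finger_gap: 0.002
```

Call:
jog_arm:
  series:
    - [[0,0,0.2],[0,0,0],1]
    - [[0,0,0.2],[0,0,0],1]
    - [[0,0,0],[0,0,0],1]

```text
clock: 11.18
tcp_pos: [530.1, -84.7, 41.8]
tool_rot: [[-0.384, 0.923, -0.0], [0.923, 0.384, 0.0], [0.0, -0.0, -1.0]]
ft_force: [0.8, 0.5, 0.6]
finger_gap: 0.002
```

Call:
jog_arm:
  series:
    - [[0,0,0.15],[0,0,0],1]
    - [[0,0,0.15],[0,0,0],1]
    - [[0,0,0],[0,0,0],1]

```text
clock: 11.55
tcp_pos: [530.1, -84.7, 38.9]
tool_rot: [[-0.384, 0.923, -0.0], [0.923, 0.384, 0.0], [0.0, -0.0, -1.0]]
ft_force: [0.4, 0.3, -0.3]
finger_gap: 0.009
```

Call:
jog_arm:
  series:
    - [[0,0,0.1],[0,0,0],1]
    - [[0,0,0.1],[0,0,0],1]
    - [[0,0,0],[0,0,0],1]

```text
clock: 11.92
tcp_pos: [530.2, -84.7, 36.9]
tool_rot: [[-0.384, 0.923, -0.0], [0.923, 0.384, 0.0], [0.0, -0.0, -1.0]]
ft_force: [-0.2, -0.8, -0.3]
finger_gap: 0.006
```

Call:
jog_arm:
  series:
    - [[0,0,0.1],[0,0,0],1]
    - [[0,0,0.1],[0,0,0],1]
    - [[0,0,0.1],[0,0,0],1]
    - [[0,0,0],[0,0,0],1]

```text
clock: 12.42
tcp_pos: [530.2, -84.7, 33.9]
tool_rot: [[-0.384, 0.923, -0.0], [0.923, 0.384, 0.0], [0.0, -0.0, -1.0]]
ft_force: [-0.1, -0.6, -0.3]
finger_gap: 0.007
```

Call:
jog_arm:
  series:
    - [[0,0,0.1],[0,0,0],1]
    - [[0,0,0.1],[0,0,0],1]
    - [[0,0,0],[0,0,0],1]

```text
clock: 12.8
tcp_pos: [530.2, -84.7, 31.9]
tool_rot: [[-0.384, 0.923, -0.0], [0.923, 0.384, 0.0], [0.0, -0.0, -1.0]]
ft_force: [0.3, -0.7, 0.3]
finger_gap: 0.008
```

Call:
jog_arm:
  series:
    - [[0,0,0.1],[0,0,0],1]
    - [[0,0,0.1],[0,0,0],1]
    - [[0,0,0],[0,0,0],1]

```text
clock: 13.18
tcp_pos: [530.2, -84.7, 29.9]
tool_rot: [[-0.384, 0.923, -0.0], [0.923, 0.384, 0.0], [0.0, -0.0, -1.0]]
ft_force: [0.7, -0.4, -0.7]
finger_gap: 0.003
```

```bash
python3 l7.py s9
```

```text
13.175 [530.2 -84.7  29.9] xang 112.6 F [ 0.7 -0.4 -0.7] gap 0.003
[[358. 397.]
 [359. 451.]
 [358. 397.]]
```

View pics/s9.png

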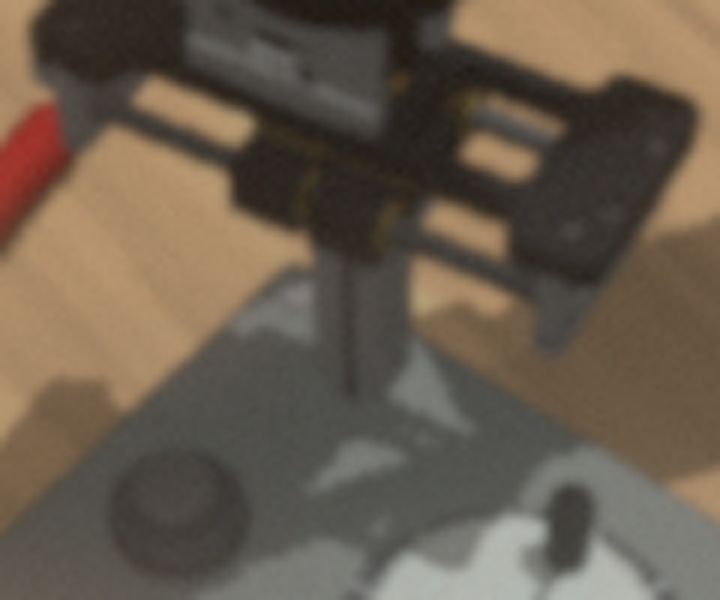

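The tip is now at crop (352,398), level with the predicted deck point. I continue in 1 mm steps.

Call:
jog_arm:
  series:
    - [[0,0,0.1],[0,0,0],1]
    - [[0,0,0.1],[0,0,0],1]
    - [[0,0,0],[0,0,0],1]

```text
clock: 13.6
tcp_pos: [530.2, -84.7, 27.9]
tool_rot: [[-0.384, 0.923, -0.0], [0.923, 0.384, 0.0], [0.0, -0.0, -1.0]]
ft_force: [-0.5, -0.5, -0.4]
finger_gap: 0.004
```

Call:
jog_arm:
  series:
    - [[0,0,0.1],[0,0,0],1]
    - [[0,0,0.1],[0,0,0],1]
    - [[0,0,0],[0,0,0],1]

```text
clock: 13.98
tcp_pos: [530.2, -84.7, 25.9]
tool_rot: [[-0.384, 0.923, -0.0], [0.923, 0.384, 0.0], [0.0, -0.0, -1.0]]
ft_force: [-0.7, -0.2, -0.9]
finger_gap: 0.007
```

Call:
jog_arm:
  series:
    - [[0,0,0.1],[0,0,0],1]
    - [[0,0,0.1],[0,0,0],1]
    - [[0,0,0],[0,0,0],1]

```text
clock: 14.35
tcp_pos: [530.2, -84.7, 23.9]
tool_rot: [[-0.384, 0.923, -0.0], [0.923, 0.384, 0.0], [0.0, -0.0, -1.0]]
ft_force: [0.5, -0.6, 0.1]
finger_gap: 0.003
```

Call:
jog_arm:
  series:
    - [[0,0,0.1],[0,0,0],1]
    - [[0,0,0.1],[0,0,0],1]
    - [[0,0,0],[0,0,0],1]

```text
clock: 14.72
tcp_pos: [530.2, -84.7, 21.9]
tool_rot: [[-0.384, 0.923, -0.0], [0.923, 0.384, 0.0], [0.0, -0.0, -1.0]]
ft_force: [0.3, -0.5, -0.9]
finger_gap: 0.006
```

```bash
python3 l7.py s10
```

```text
14.725 [530.2 -84.7  21.9] xang 112.6 F [ 0.3 -0.5 -0.9] gap 0.006
[[358. 397.]
 [359. 465.]
 [358. 412.]]
```

View pics/s10.png

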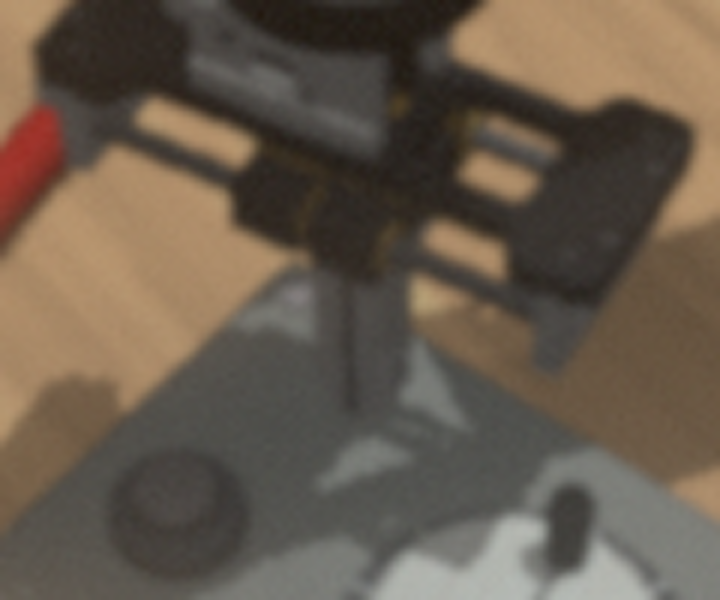

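The tip is at (350,412), close to its shadow but not touching. I continue.

Call:
jog_arm:
  series:
    - [[0,0,0.1],[0,0,0],1]
    - [[0,0,0.1],[0,0,0],1]
    - [[0,0,0],[0,0,0],1]

```text
clock: 15.15
tcp_pos: [530.3, -84.7, 20.4]
tool_rot: [[-0.384, 0.923, 0.0], [0.923, 0.384, 0.0], [-0.0, 0.0, -1.0]]
ft_force: [-0.5, -0.0, 2.0]
finger_gap: 0.001
```

Call:
jog_arm:
  series:
    - [[0,0,0.1],[0,0,0],1]
    - [[0,0,0.1],[0,0,0],1]
    - [[0,0,0],[0,0,0],1]

```text
clock: 15.52
tcp_pos: [530.4, -84.7, 20.3]
tool_rot: [[-0.384, 0.923, 0.001], [0.923, 0.384, -0.0], [-0.001, 0.001, -1.0]]
ft_force: [-3.8, 0.3, 9.3]
finger_gap: 0.004
```

Call:
jog_arm:
  series:
    - [[0,0,0.1],[0,0,0],1]
    - [[0,0,0.1],[0,0,0],1]
    - [[0,0,0],[0,0,0],1]

```text
clock: 15.9
tcp_pos: [530.5, -84.7, 20.3]
tool_rot: [[-0.384, 0.923, 0.001], [0.923, 0.384, -0.0], [-0.001, 0.001, -1.0]]
ft_force: [-7.9, 1.5, 17.9]
finger_gap: 0.004
```

Call:
jog_arm:
  series:
    - [[0,0,0.1],[0,0,0],1]
    - [[0,0,0.1],[0,0,0],1]
    - [[0,0,0],[0,0,0],1]

```text
clock: 16.27
tcp_pos: [530.5, -84.7, 20.2]
tool_rot: [[-0.384, 0.923, 0.002], [0.923, 0.384, -0.001], [-0.001, 0.001, -1.0]]
ft_force: [-10.6, 2.8, 25.5]
finger_gap: 0.009
```

Contact came at a reading of z=20.4 on the 60 mm deck, so the true tip is about 39.6 mm above the reported TCP. I back off and check the xy bias from the contact pixel.

Call:
jog_arm:
  series:
    - [[0,0,-0.6],[0,0,0],1]
    - [[0,0,0],[0,0,0],1]

```text
clock: 16.52
tcp_pos: [530.7, -84.8, 20.3]
tool_rot: [[-0.384, 0.923, 0.001], [0.923, 0.384, -0.0], [-0.001, 0.001, -1.0]]
ft_force: [1.5, -0.2, 10.2]
finger_gap: 0.004
```

```bash
python3 l7.py s11
python3 - <<'E'
from st import *
c=vision.camera('scene')
for uv in((350,412),(352,415),(350,418)):print(onz(c,(210+uv[0]/6,90+uv[1]/6),61),p+8*R[:,1])
E
```

```text
16.525 [530.7 -84.8  20.3] xang 112.6 F [ 1.5 -0.2 10.2] gap 0.004
[[356. 398.]
 [357. 469.]
 [356. 416.]]
16.575 [530.7 -84.8  20.4] xang 112.6 F [-0.2  0.7  4.6] gap 0.004
[536.23417972 -80.82017397  61.        ] [538.12579108 -81.71211854  20.37430141]
[536.45928388 -79.46184822  61.        ] [538.12579108 -81.71211854  20.37430141]
[537.70321565 -78.9028052   61.        ] [538.12579108 -81.71211854  20.37430141]
```

View pics/s11.png

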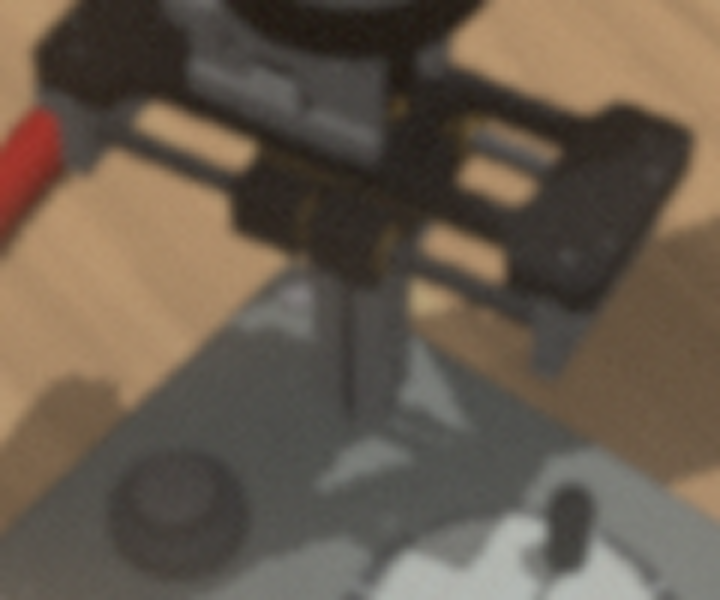

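The xy agrees within about 2 mm, so only z is offset. I return behind the post, with a target reading of z≈51 (true tip about 90).

Call:
jog_arm:
  series:
    - [[0,0,-3.5],[0,0,0],1]
    - [[0,0,-3.5],[0,0,0],1]
    - [[2.1,1.2,0],[0,0,0],1]
    - [[2.1,1.2,0],[0,0,0],1]
    - [[2.1,1.2,0],[0,0,0],1]
    - [[0,0,0],[0,0,0],1]
    - [[0,0,0],[0,0,0],1]

```text
clock: 17.5
tcp_pos: [538.9, -13.4, 89.2]
tool_rot: [[-0.384, 0.923, -0.001], [0.923, 0.384, -0.0], [0.0, -0.002, -1.0]]
ft_force: [-0.5, 0.5, 0.9]
finger_gap: 0.006
```

Run:
```python
from st import *
to([539.1,-11.7,51])
```

```text
17.5 [538.9 -13.4  89.2] xang 112.6 F [-0.5  0.5  0.9] gap 0.006
tool-frame move cm [0.14 0.09 3.82]
```

Call:
jog_arm:
  series:
    - [[0,0.1,1.3],[0,0,0],1]
    - [[0,0,1.3],[0,0,0],1]
    - [[0,0,1.2],[0,0,0],1]
    - [[0,0,0],[0,0,0],1]
    - [[0,0,0],[0,0,0],1]

```text
clock: 18.12
tcp_pos: [540.4, -12.4, 52.2]
tool_rot: [[-0.384, 0.923, 0.0], [0.923, 0.384, 0.0], [-0.0, 0.0, -1.0]]
ft_force: [-0.4, 0.3, -0.1]
finger_gap: 0.003
```

```bash
python3 look.py s12
```

```text
18.125 [540.4 -12.4  52.2] xang 112.6 F [-0.4  0.3 -0.1] gap 0.003
tool-frame move cm [ 0.11 -0.09 -3.78]
```

View pics/s12.png

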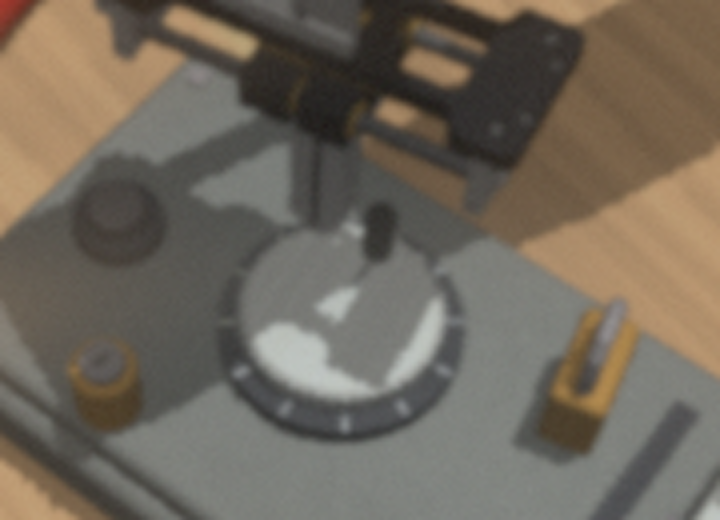

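The fingertip (318,225) is now level with the post (378,235) and behind it. I advance slowly.

Call:
jog_arm:
  series:
    - [[0.2,0,0],[0,0,0],1]
    - [[0.2,0,0],[0,0,0],1]
    - [[0.2,0,0],[0,0,0],1]
    - [[0,0,0],[0,0,0],1]

```text
clock: 18.68
tcp_pos: [537.9, -6.6, 52.2]
tool_rot: [[-0.384, 0.923, 0.0], [0.923, 0.384, 0.0], [-0.0, 0.0, -1.0]]
ft_force: [-0.3, 0.3, 0.4]
finger_gap: 0.004
```

Call:
jog_arm:
  series:
    - [[0.15,0,0],[0,0,0],1]
    - [[0.15,0,0],[0,0,0],1]
    - [[0,0,0],[0,0,0],1]

```text
clock: 19.05
tcp_pos: [536.9, -4.5, 52.1]
tool_rot: [[-0.384, 0.923, 0.0], [0.923, 0.384, -0.001], [-0.001, 0.0, -1.0]]
ft_force: [0.3, -1.4, 0.1]
finger_gap: 0.004
```

Call:
jog_arm:
  series:
    - [[0.15,0,0],[0,0,0],1]
    - [[0,0,0],[0,0,0],1]

```text
clock: 19.3
tcp_pos: [536.6, -4.1, 52.1]
tool_rot: [[-0.384, 0.924, 0.001], [0.924, 0.384, -0.003], [-0.003, -0.0, -1.0]]
ft_force: [1.3, -3.8, -0.7]
finger_gap: 0.005
```

Contact is at the expected offset (about 20 mm) with roughly 4 N. Now the circular push, in 2.5° rows.

Call:
jog_arm:
  series:
    - [[0.146,-0.082,0],[0,0,0.0436],1]
    - [[0.146,-0.082,0],[0,0,0.0436],1]
    - [[0.146,-0.082,0],[0,0,0.0436],1]

```text
clock: 19.68
tcp_pos: [532.5, 0.2, 52.1]
tool_rot: [[-0.259, 0.966, 0.0], [0.966, 0.259, -0.0], [-0.0, 0.0, -1.0]]
ft_force: [-0.0, -2.0, -0.0]
finger_gap: 0.007
```

Call:
jog_arm:
  series:
    - [[0.146,-0.082,0],[0,0,0.0436],1]
    - [[0.146,-0.082,0],[0,0,0.0436],1]
    - [[0.146,-0.082,0],[0,0,0.0436],1]
    - [[0,0,0],[0,0,0],1]

```text
clock: 20.18
tcp_pos: [528.7, 5.2, 52.0]
tool_rot: [[-0.133, 0.991, -0.001], [0.991, 0.133, 0.001], [0.001, -0.0, -1.0]]
ft_force: [-0.1, -1.1, -0.4]
finger_gap: 0.004
```

```bash
python3 look.py s13
```

```text
20.175 [528.7   5.2  52. ] xang 97.6 F [-0.1 -1.1 -0.4] gap 0.004
tool-frame move cm [-1.8  0.8 -3.8]
```

View pics/s13.png

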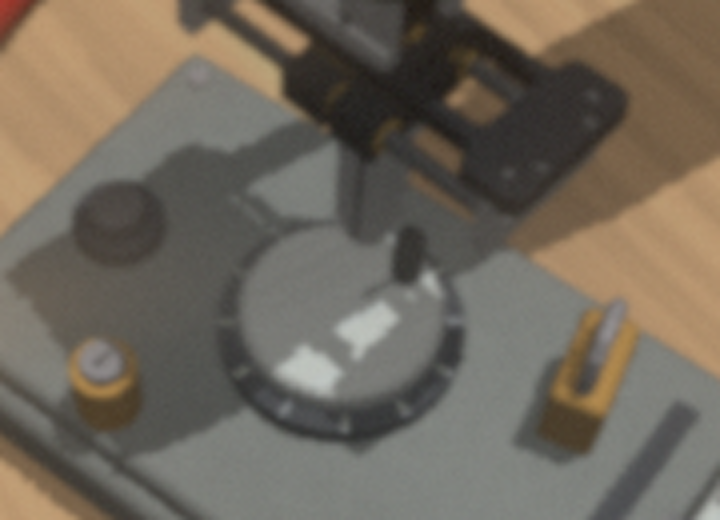

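```bash
cat > dial.py <<'E'
import sys
from st import *
c=vision.camera('scene');g=cv2.cvtColor(c['frame'],cv2.COLOR_RGB2GRAY)
f=c['frame'][120:250,210:390,::-1];cv2.imwrite(f'pics/{sys.argv[1]}.png',cv2.resize(f,None,fx=4,fy=4,interpolation=cv2.INTER_CUBIC))
a=np.array([559.8,26.7]);best=[]
for d in range(-10,150,2):
    ph=np.radians(-157.4-d);q=a+33*np.array([np.cos(ph),np.sin(ph)])+[-1,1]
    v=[]
    for z in(90,95,100,105,110):
        u=proj(c,[*q,z]);v.append(float(cv2.getRectSubPix(g,(3,3),tuple(map(float,u))).mean()))
    best.append((np.mean(v),d))
best.sort();print('dial deg candidates',[(round(x),d) for x,d in best[:6]])
E
python3 dial.py s14
```

```text
20.225 [528.8   5.   52.1] xang 97.7 F [ 0.7  0.1 -0.7] gap 0.002
dial deg candidates [(54, 28), (54, 26), (54, 30), (54, 32), (54, 24), (55, 34)]
```

The post has moved to (408,250), about 29°, so click 1 is done. Next click: advance the finger another 30° or so.

Call:
jog_arm:
  series:
    - [[0.146,-0.082,0],[0,0,0.0436],1]
    - [[0.146,-0.082,0],[0,0,0.0436],1]
    - [[0.146,-0.082,0],[0,0,0.0436],1]
    - [[0.146,-0.082,0],[0,0,0.0436],1]
    - [[0.146,-0.082,0],[0,0,0.0436],1]
    - [[0.146,-0.082,0],[0,0,0.0436],1]
    - [[0.146,-0.082,0],[0,0,0.0436],1]

```text
clock: 21.15
tcp_pos: [523.6, 11.8, 52.1]
tool_rot: [[0.173, 0.985, 0.001], [0.985, -0.173, -0.005], [-0.005, 0.001, -1.0]]
ft_force: [0.3, -7.5, -0.5]
finger_gap: 0.008
```

Call:
jog_arm:
  series:
    - [[0.146,-0.082,0],[0,0,0.0436],1]
    - [[0.146,-0.082,0],[0,0,0.0436],1]
    - [[0.146,-0.082,0],[0,0,0.0436],1]

```text
clock: 21.52
tcp_pos: [522.2, 18.5, 52.1]
tool_rot: [[0.3, 0.954, 0.001], [0.954, -0.3, -0.001], [-0.001, 0.001, -1.0]]
ft_force: [0.3, -1.3, -0.1]
finger_gap: 0.007
```

Call:
jog_arm:
  series:
    - [[0.146,-0.082,0],[0,0,0.0436],1]
    - [[0.146,-0.082,0],[0,0,0.0436],1]
    - [[0.0,0.0,0],[0,0,0],1]

```text
clock: 21.9
tcp_pos: [521.2, 22.8, 52.1]
tool_rot: [[0.38, 0.925, -0.0], [0.925, -0.38, 0.0], [0.0, -0.0, -1.0]]
ft_force: [-0.6, -0.5, -0.1]
finger_gap: 0.006
```

```bash
python3 dial.py s15
```

```text
21.9 [521.2  22.8  52.1] xang 67.7 F [-0.6 -0.5 -0.1] gap 0.006
dial deg candidates [(65, 70), (65, 68), (66, 66), (66, 72), (68, 64), (68, 74)]
```

View pics/s15.png

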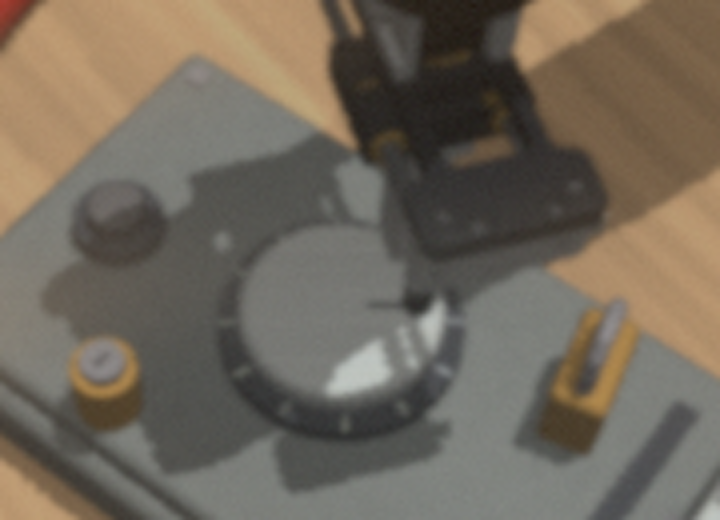

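The gripper now hides the post top. The post base is at (415,303) and the pointer line runs from (365,303) to (410,303).

```bash
cat > px.py <<'E'
import sys
from h import *
c=vision.camera('scene');a=np.array([559.8-.8,26.7+.8])
for i in range(1,len(sys.argv),2):
  u=(210+float(sys.argv[i])/4,120+float(sys.argv[i+1])/4);P=onz(c,u,83)[:2];d=P-a
  print(P.round(1),np.hypot(*d).round(1),'dial',((-157.4-np.degrees(np.arctan2(d[1],d[0])))%360).round(1))
E
python3 px.py 415 303 410 303 365 303 420 306
```

```text
[532.3  46.3] 32.7 dial 57.8
[534.  45.] 30.5 dial 57.6
[549.7  32.8] 10.7 dial 52.1
[531.6  48.9] 34.8 dial 60.5
```

The dial is at about 60°, so click 2 is done. On to click 3.

Call:
jog_arm:
  series:
    - [[0.146,-0.082,0],[0,0,0.0436],1]
    - [[0.146,-0.082,0],[0,0,0.0436],1]
    - [[0.146,-0.082,0],[0,0,0.0436],1]
    - [[0.146,-0.082,0],[0,0,0.0436],1]
    - [[0.146,-0.082,0],[0,0,0.0436],1]
    - [[0.146,-0.082,0],[0,0,0.0436],1]
    - [[0.146,-0.082,0],[0,0,0.0436],1]

```text
clock: 22.88
tcp_pos: [520.3, 32.2, 52.0]
tool_rot: [[0.642, 0.767, -0.002], [0.767, -0.642, -0.004], [-0.005, 0.001, -1.0]]
ft_force: [-3.0, -5.7, 1.2]
finger_gap: 0.005
```

Call:
jog_arm:
  series:
    - [[0.146,-0.082,0],[0,0,0.0436],1]
    - [[0.146,-0.082,0],[0,0,0.0436],1]
    - [[0.146,-0.082,0],[0,0,0.0436],1]

```text
clock: 23.25
tcp_pos: [522.1, 37.9, 52.1]
tool_rot: [[0.737, 0.676, -0.001], [0.676, -0.737, -0.002], [-0.002, 0.001, -1.0]]
ft_force: [0.1, -2.3, -0.2]
finger_gap: 0.007
```

Call:
jog_arm:
  series:
    - [[0.146,-0.082,0],[0,0,0.0436],1]
    - [[0.146,-0.082,0],[0,0,0.0436],1]
    - [[0.0,0.0,0],[0,0,0],1]

```text
clock: 23.62
tcp_pos: [523.6, 42.4, 52.0]
tool_rot: [[0.791, 0.612, -0.0], [0.612, -0.791, 0.0], [0.0, -0.0, -1.0]]
ft_force: [0.7, -0.1, -0.0]
finger_gap: 0.005
```

```bash
python3 dial.py s16
```

```text
23.625 [523.6  42.4  52. ] xang 37.7 F [ 0.7 -0.1 -0. ] gap 0.005
dial deg candidates [(52, -8), (52, -6), (52, -4), (52, -10), (52, -2), (53, 0)]
```

View pics/s16.png

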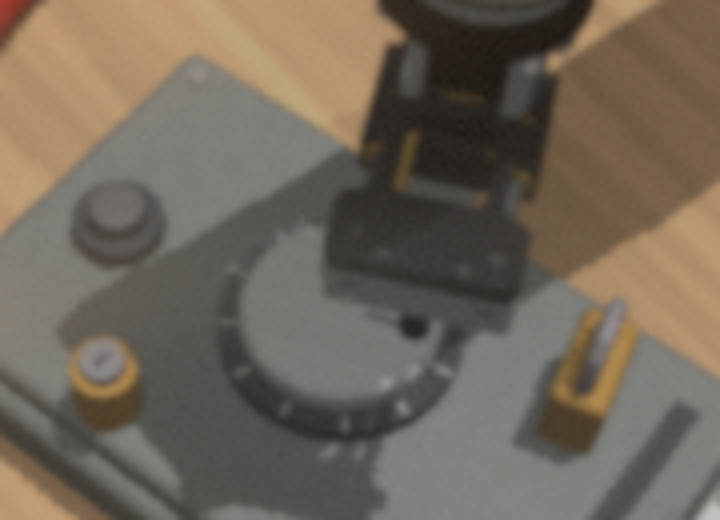

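```bash
python3 px.py 413 328 415 332 403 322 367 317
python3 - <<'E'
from h import *
c=vision.camera('scene')
for d in(60,75,90,105,120):
  f=np.radians(-157.4-d);print(d,[((proj(c,[559+r*np.cos(f),27.5+r*np.sin(f),83])-[210,120])*4).round() for r in(10,33)])
E
```

```text
[541.4  55.5] 33.1 dial 80.4
[542.   57.5] 34.5 dial 83.1
[542.8  50.5] 28.1 dial 77.5
[553.6  38.8] 12.5 dial 87.2
60 [array([364., 306.]), array([416., 305.])]
75 [array([363., 311.]), array([415., 322.])]
90 [array([361., 316.]), array([408., 338.])]
105 [array([358., 320.]), array([397., 352.])]
120 [array([353., 323.]), array([382., 362.])]
```

The reading is 77–83°, which is ambiguous, so I zoom in and let time pass.

Run:
```python
from st import *
c=vision.camera('scene')
f=c['frame'][185:230,285:345,::-1].astype(float)*1.7
cv2.imwrite('pics/s17.png',cv2.resize(np.clip(f,0,255).astype('uint8'),None,fx=12,fy=12,interpolation=cv2.INTER_CUBIC))
for d in(75,80,85,90):
  g=np.radians(-157.4-d);print(d,[((proj(c,[559+33*np.cos(g),27.5+33*np.sin(g),z])-[285,185])*12).round() for z in(83,98)])
```

```text
23.775 [523.6  42.4  52.1] xang 37.7 F [-0.3 -0.6 -0.1] gap 0.002
75 [array([344., 186.]), array([353., 133.])]
80 [array([339., 203.]), array([348., 149.])]
85 [array([333., 218.]), array([342., 165.])]
90 [array([324., 234.]), array([333., 181.])]
```

View pics/s17.png

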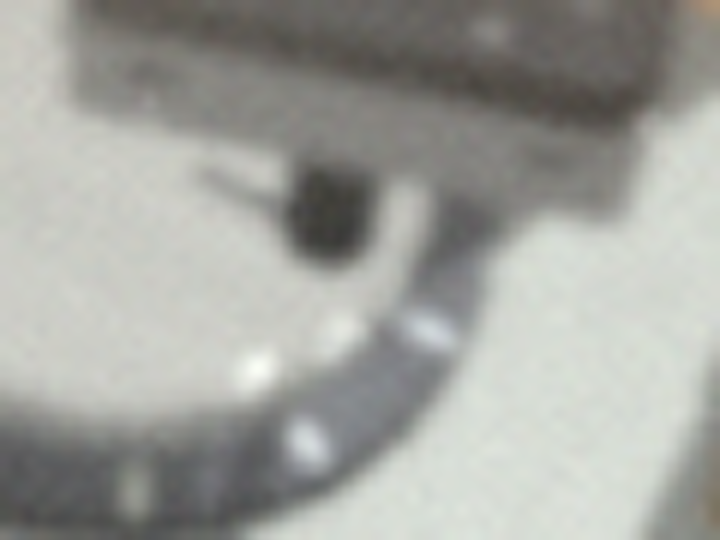

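The post base centres at about (327,236) in the crop, which matches 90°, so click 3 is done. Last click, with finer checks at the end.

Call:
jog_arm:
  series:
    - [[0.146,-0.082,0],[0,0,0.0436],1]
    - [[0.146,-0.082,0],[0,0,0.0436],1]
    - [[0.146,-0.082,0],[0,0,0.0436],1]
    - [[0.146,-0.082,0],[0,0,0.0436],1]
    - [[0.146,-0.082,0],[0,0,0.0436],1]
    - [[0.146,-0.082,0],[0,0,0.0436],1]
    - [[0.146,-0.082,0],[0,0,0.0436],1]

```text
clock: 24.7
tcp_pos: [528.2, 51.6, 52.0]
tool_rot: [[0.939, 0.343, -0.003], [0.343, -0.939, -0.002], [-0.003, 0.0, -1.0]]
ft_force: [-4.0, -2.3, 1.9]
finger_gap: 0.003
```

Call:
jog_arm:
  series:
    - [[0.146,-0.082,0],[0,0,0.0436],1]
    - [[0.146,-0.082,0],[0,0,0.0436],1]
    - [[0.146,-0.082,0],[0,0,0.0436],1]

```text
clock: 25.08
tcp_pos: [531.5, 55.2, 52.1]
tool_rot: [[0.976, 0.218, -0.003], [0.218, -0.976, -0.001], [-0.003, 0.001, -1.0]]
ft_force: [-2.7, -1.7, 0.8]
finger_gap: 0.004
```

Call:
jog_arm:
  series:
    - [[0.146,-0.082,0],[0,0,0.0436],1]
    - [[0.0,0.0,0],[0,0,0],1]

```text
clock: 25.32
tcp_pos: [533.9, 57.0, 52.0]
tool_rot: [[0.984, 0.177, -0.0], [0.177, -0.984, -0.0], [-0.001, 0.0, -1.0]]
ft_force: [-1.1, -0.5, 0.8]
finger_gap: 0.002
```

```bash
cat > z.py <<'E'
import sys
from st import *
c=vision.camera('scene')
f=c['frame'][180:230,275:335,::-1].astype(float)*1.7
cv2.imwrite(f'pics/{sys.argv[1]}.png',cv2.resize(np.clip(f,0,255).astype('uint8'),None,fx=12,fy=12,interpolation=cv2.INTER_CUBIC))
for d in(90,100,105,110,120,130):
  g=np.radians(-157.4-d);print(d,[((proj(c,[559+33*np.cos(g),27.5+33*np.sin(g),z])-[275,180])*12).round() for z in(83,113)])
E
python3 z.py s18
```

```text
25.325 [533.9  57.   52. ] xang 10.2 F [-1.1 -0.5  0.8] gap 0.002
90 [array([444., 294.]), array([463., 186.])]
100 [array([424., 322.]), array([441., 215.])]
105 [array([411., 335.]), array([428., 228.])]
110 [array([397., 347.]), array([413., 241.])]
120 [array([365., 367.]), array([381., 261.])]
130 [array([330., 382.]), array([344., 277.])]
```

View pics/s18.png

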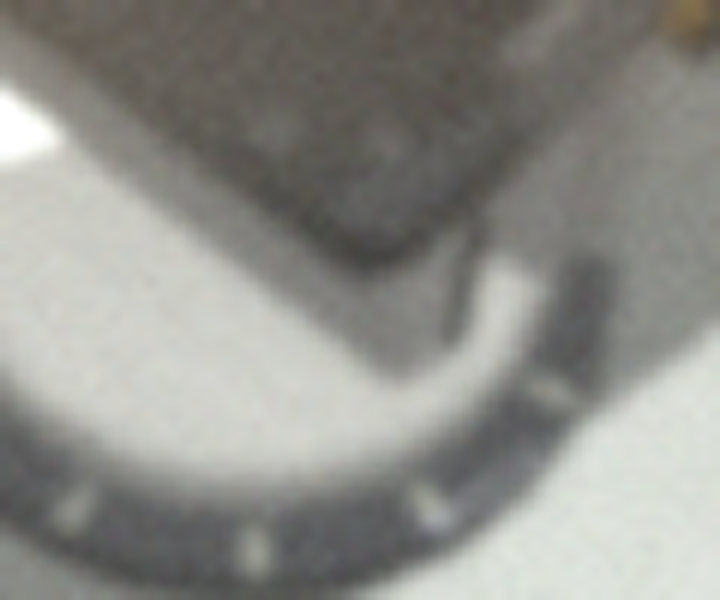

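The post is mostly hidden. Its right edge shows at (465,340), which suggests about 102–105° and not snapped yet. One more small row.

Call:
jog_arm:
  series:
    - [[0.1,-0.056,0],[0,0,0.03],1]
    - [[0.0,0.0,0],[0,0,0],1]

```text
clock: 25.62
tcp_pos: [535.3, 58.2, 52.1]
tool_rot: [[0.989, 0.147, 0.001], [0.147, -0.989, 0.001], [0.001, -0.0, -1.0]]
ft_force: [0.1, -0.1, 0.3]
finger_gap: 0.003
```

```bash
python3 z.py s19
```

```text
25.625 [535.3  58.2  52.1] xang 8.4 F [ 0.1 -0.1  0.3] gap 0.003
90 [array([444., 294.]), array([463., 186.])]
100 [array([424., 322.]), array([441., 215.])]
105 [array([411., 335.]), array([428., 228.])]
110 [array([397., 347.]), array([413., 241.])]
120 [array([365., 367.]), array([381., 261.])]
130 [array([330., 382.]), array([344., 277.])]
```

View pics/s19.png

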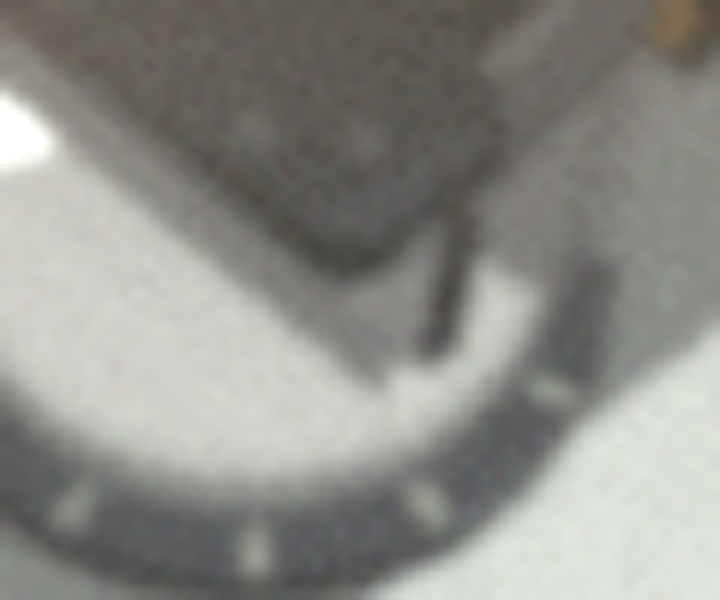

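The post moved with the finger (edge at (458,340), about 104°) and the force is near zero, so it is just at the half-click. One more small row.

Call:
jog_arm:
  series:
    - [[0.1,-0.056,0],[0,0,0.03],1]
    - [[0.0,0.0,0],[0,0,0],1]

```text
clock: 25.92
tcp_pos: [536.2, 58.8, 52.1]
tool_rot: [[0.993, 0.117, 0.0], [0.117, -0.993, 0.0], [0.001, -0.0, -1.0]]
ft_force: [-0.0, -0.2, 0.4]
finger_gap: 0.008
```

```bash
python3 z.py s20|head -1
```

```text
25.925 [536.2  58.8  52.1] xang 6.7 F [-0.  -0.2  0.4] gap 0.008
```

View pics/s20.png

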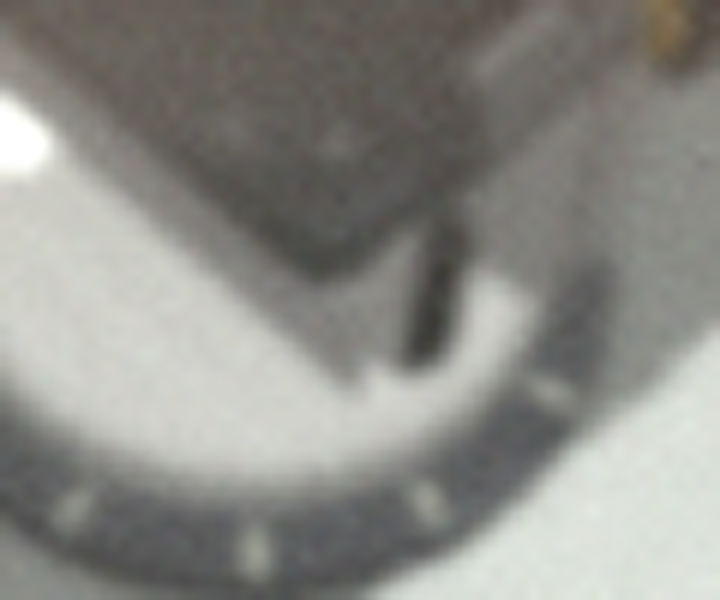

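Now about 106°, still following. Another small row.

Call:
jog_arm:
  series:
    - [[0.1,-0.056,0],[0,0,0.03],1]
    - [[0.0,0.0,0],[0,0,0],1]
    - [[0.0,0.0,0],[0,0,0],1]

```text
clock: 26.35
tcp_pos: [536.9, 59.3, 52.1]
tool_rot: [[0.996, 0.087, 0.0], [0.087, -0.996, 0.0], [0.0, -0.0, -1.0]]
ft_force: [0.0, 0.3, 0.9]
finger_gap: 0.006
```

```bash
python3 z.py s21|head -1
```

```text
26.35 [536.9  59.3  52.1] xang 5.0 F [0.  0.3 0.9] gap 0.006
```

View pics/s21.png

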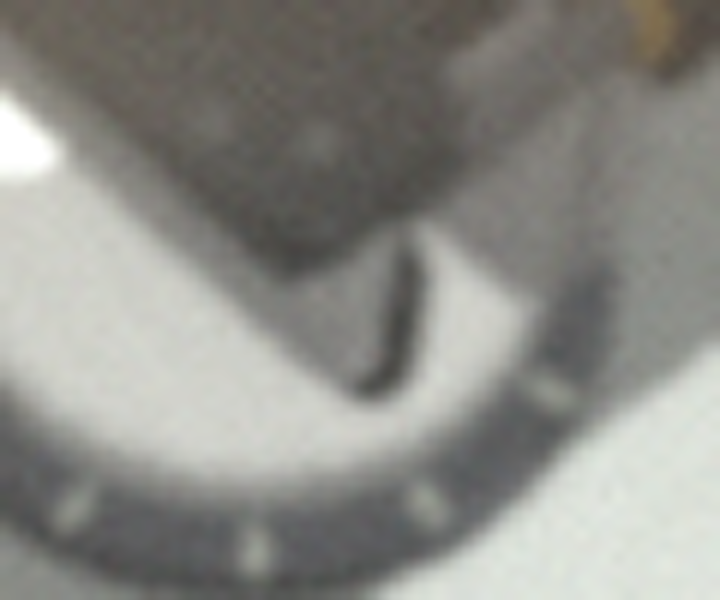

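The post's right edge is at 412 and its bottom at 400, giving a base centre near (370,368), or about 119°. It has snapped to click 4. I back off and rise.

Call:
jog_arm:
  series:
    - [[-0.5,0,0],[0,0,0],1]
    - [[-0.5,0,0],[0,0,0],1]
    - [[0,0,-3],[0,0,0],1]
    - [[0,0,-3.5],[0,0,0],1]
    - [[0,0,0],[0,0,0],1]
    - [[0,0,0],[0,0,0],1]

```text
clock: 27.15
tcp_pos: [526.3, 58.4, 116.2]
tool_rot: [[0.996, 0.087, -0.001], [0.087, -0.996, 0.0], [-0.001, -0.0, -1.0]]
ft_force: [-0.6, -0.5, -1.2]
finger_gap: 0.005
```

Run:
```python
from st import *
to([604.4,-80.7,75])
```

```text
27.15 [526.3  58.4 116.2] xang 5.0 F [-0.6 -0.5 -1.2] gap 0.005
tool-frame move cm [ 6.57 14.54  4.11]
```

Call:
jog_arm:
  series:
    - [[1.3,2.9,0],[0,0,0],1]
    - [[1.3,2.9,0],[0,0,0],1]
    - [[1.3,2.9,0],[0,0,0],1]
    - [[1.3,2.9,0],[0,0,0],1]
    - [[1.3,2.9,0],[0,0,0],1]
    - [[0,0,0],[0,0,0],1]
    - [[0,0,0],[0,0,0],1]
    - [[0,0,0],[0,0,0],1]

```text
clock: 28.15
tcp_pos: [603.7, -79.2, 116.7]
tool_rot: [[0.996, 0.088, -0.001], [0.088, -0.996, 0.001], [-0.001, -0.001, -1.0]]
ft_force: [0.1, 0.5, 0.2]
finger_gap: 0.007
```

```bash
python3 dial.py s22
python3 - <<'E'
from st import *
to([604.4,-80.7,75])
c=vision.camera('top')
f=c['frame'][150:300,200:380,::-1];cv2.imwrite('pics/t22.png',cv2.resize(f,None,fx=4,fy=4,interpolation=cv2.INTER_CUBIC))
E
```

```text
28.15 [603.7 -79.2 116.7] xang 5.1 F [0.1 0.5 0.2] gap 0.007
dial deg candidates [(54, 124), (54, 122), (54, 126), (55, 120), (57, 128), (58, 118)]
28.2 [603.9 -79.3 116.9] xang 5.1 F [0.1 0.4 0.3] gap 0.005
tool-frame move cm [0.04 0.15 4.19]
```

View pics/s22.png

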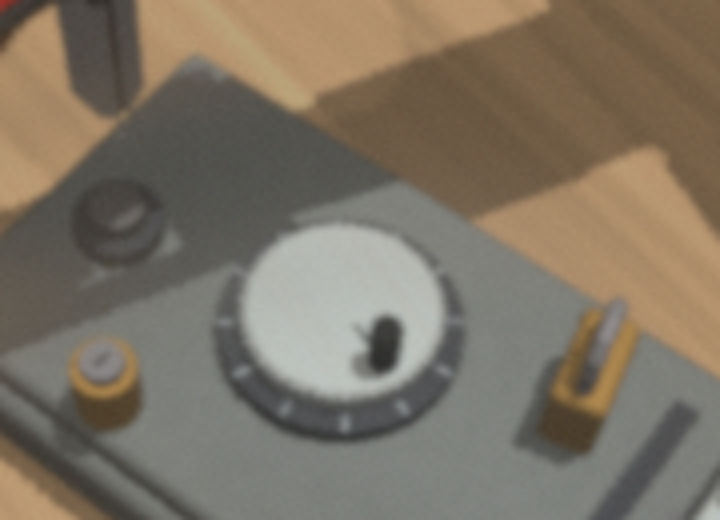

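View pics/t22.png

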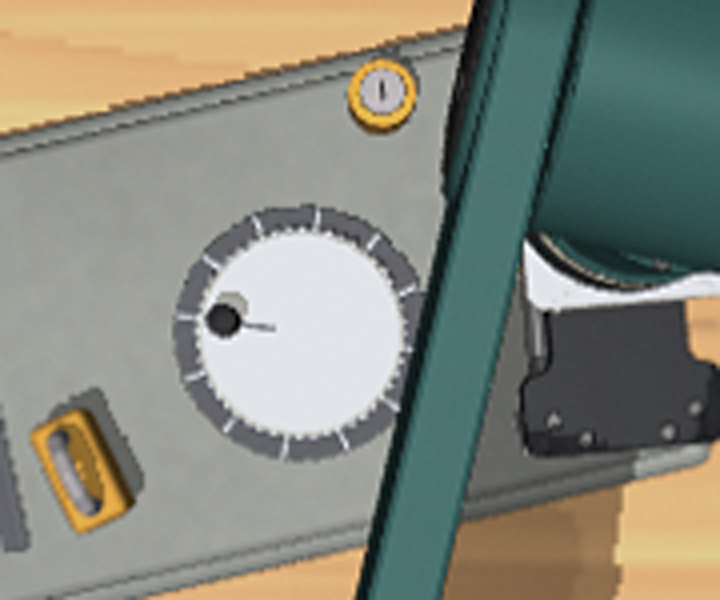

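The post is at top px (256,230), and the padlock and cylinder stand where they were. I check the dial angle, then press the button.

Run:
```python
from h import *
c=vision.camera('top');a=np.array([560.3,26.])
r=[]
for u in((282.3,250.7),(256,230)):
  d=onz(c,u,113)[:2]-a;r.append(np.degrees(np.arctan2(d[1],d[0])));print(np.hypot(*d))
print((r[0]-r[1])%360)
```

```text
33.302682805844576
30.970007197653256
121.31775359731972
```

Call:
jog_arm:
  series:
    - [[0.05,0.15,2],[0,0,0],1]
    - [[0,0,2],[0,0,0],1]
    - [[0,0,1.5],[0,0,0],1]
    - [[0,0,1],[0,0,0],1]
    - [[0,0,0],[0,0,0],1]
    - [[0,0,0],[0,0,0],1]
    - [[0,0,0],[0,0,0],1]

```text
clock: 29.18
tcp_pos: [605.6, -81.9, 53.1]
tool_rot: [[0.996, 0.087, 0.002], [0.087, -0.996, -0.0], [0.002, 0.0, -1.0]]
ft_force: [-0.1, -0.0, 0.7]
finger_gap: 0.004
```

```bash
python3 look.py s23
```

```text
29.175 [605.6 -81.9  53.1] xang 5.0 F [-0.1 -0.   0.7] gap 0.004
tool-frame move cm [-6.01 -7.58 -3.71]
```

View pics/s23.png

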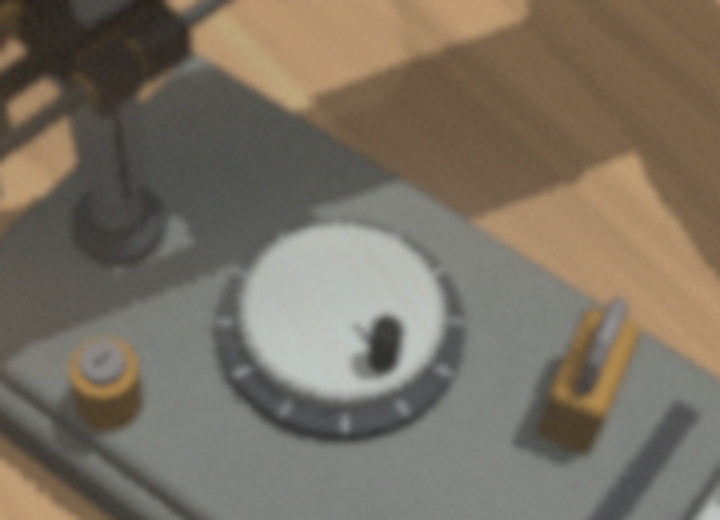

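The dial measures about 121° and the finger is centred over the button at (118,205). I press in guarded steps.

Call:
jog_arm:
  series:
    - [[0,0,0.3],[0,0,0],1]
    - [[0,0,0.3],[0,0,0],1]
    - [[0,0,0.3],[0,0,0],1]
    - [[0,0,0.2],[0,0,0],1]
    - [[0,0,0.2],[0,0,0],1]
    - [[0,0,0],[0,0,0],1]

```text
clock: 29.98
tcp_pos: [604.9, -81.8, 39.4]
tool_rot: [[0.996, 0.087, -0.0], [0.087, -0.996, 0.0], [-0.0, -0.0, -1.0]]
ft_force: [-1.4, -0.0, 2.9]
finger_gap: 0.006
```

Call:
jog_arm:
  series:
    - [[0,0,0.15],[0,0,0],1]
    - [[0,0,0.15],[0,0,0],1]
    - [[0,0,0],[0,0,0],1]

```text
clock: 30.35
tcp_pos: [604.9, -81.8, 36.5]
tool_rot: [[0.996, 0.087, 0.0], [0.087, -0.996, 0.0], [0.0, -0.0, -1.0]]
ft_force: [-2.4, 1.0, 4.9]
finger_gap: 0.004
```

Call:
jog_arm:
  series:
    - [[0,0,0.15],[0,0,0],1]
    - [[0,0,0.15],[0,0,0],1]
    - [[0,0,0],[0,0,0],1]

```text
clock: 30.72
tcp_pos: [605.0, -81.8, 36.2]
tool_rot: [[0.996, 0.087, 0.001], [0.087, -0.996, -0.0], [0.001, 0.0, -1.0]]
ft_force: [-7.0, 1.8, 13.9]
finger_gap: 0.003
```

The button has bottomed out: z stopped at 36.2 and the force rose to 13.9 N, well past 5 N. I release and lift well clear.

Call:
jog_arm:
  series:
    - [[0,0,-0.6],[0,0,0],1]
    - [[0,0,-1.5],[0,0,0],1]
    - [[0,0,-3],[0,0,0],1]
    - [[0,0,-4],[0,0,0],1]
    - [[0,2,-3],[0,0,0],1]
    - [[0,4,0],[0,0,0],1]
    - [[0,4,0],[0,0,0],1]
    - [[0,0,0],[0,0,0],1]

```text
clock: 31.72
tcp_pos: [613.7, -184.2, 153.3]
tool_rot: [[0.997, 0.084, -0.0], [0.084, -0.997, -0.0], [-0.0, 0.0, -1.0]]
ft_force: [0.0, 0.1, 0.9]
finger_gap: 0.004
```

```bash
python3 look.py s24
python3 - <<'E'
from h import *
c=vision.camera('top')
f=c['frame'][150:300,200:380,::-1];cv2.imwrite('pics/t24.png',cv2.resize(f,None,fx=4,fy=4,interpolation=cv2.INTER_CUBIC))
E
```

```text
31.725 [ 613.7 -184.2  153.3] xang 4.8 F [0.  0.1 0.9] gap 0.004
tool-frame move cm [ -5.99 -17.81   6.33]
```

View pics/s24.png

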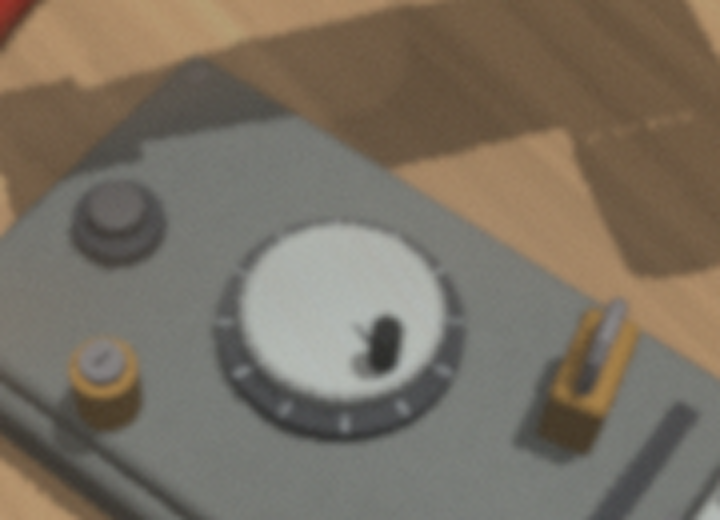

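View pics/t24.png

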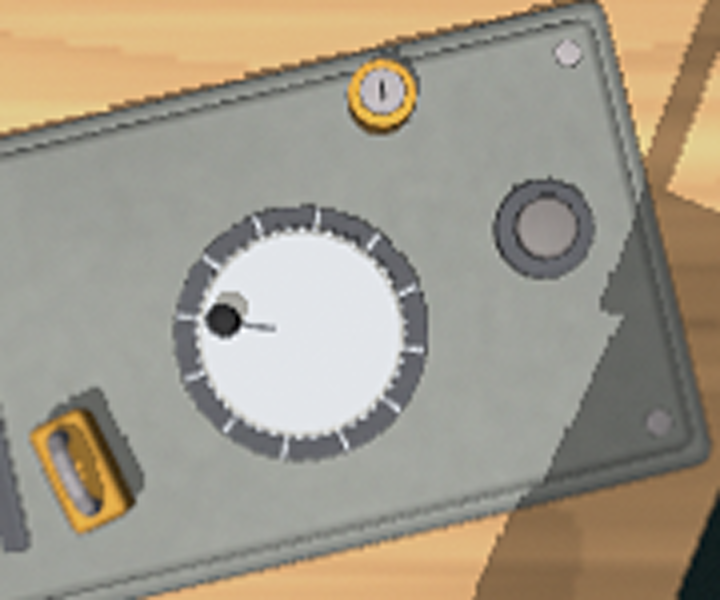

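The button cap is back up (top (545,225)). The post is unchanged at four clicks, the padlock and cylinder are in place, and the arm is clear. I hand the job in.

```bash
python3 -c "
from cell import env
print(env.job_done())"
```

```text
the job is handed in; nothing more can be done
None
```

I turned the dial clockwise four clicks with the closed fingertip, one click at a time. Then I pressed the set button fully down, let it spring back, and handed the job in at about 32 s (no verdict is reported).

**Last checks**
- **Dial:** it measured about 121° from the top view and 119–124° from the scene view, against a target of 120°. The post was unchanged after the button press. The highest force I saw while pushing it was about 7.5 N.
- **Button:** it bottomed out about 6 mm below its expected top height, with the force rising to 13.9 N. The cap looks fully up in the final pictures.
- **Bystanders:** the padlock and the lock cylinder look unmoved in both views. The arm was clear of everything, with wrist force near zero.

**One disagreement:** the reported tool height was wrong for the closed fingers. The camera view put the fingertip about 30 mm above the reported TCP, and a gentle touch on the bare deck (up to about 26 N) gave about 39.6 mm. I used the touch value for all heights, and the contacts with the post and button agreed with it. Horizontal positions agreed within about 2 mm.

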